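# Load the block heater from behind the calorimeter

### The arm

A 6-joint arm with a two-finger parallel gripper is mounted at the origin on the work surface. World frame = base frame: x ahead of the robot, y to its left, z up, the work surface at z = 0. Lengths are in mm, angles in rad, forces in N, time in s.
With the tool pointing down it reaches from about 350 to 775 mm from the base axis. Payload 7.3 kg.
Tool frame: the origin (TCP) lies at the very end of the fingers, on their centre line; the grasp point (between the pads) lies 19 mm behind it (bot.grip_point_offset is the distance from the TCP to the grasp point, in mm); z points along the fingers, y is the line along which they close (so a half turn about z gives the same grasp; the last joint's range is limited). The gripper opens to 92 mm and grips with 3 to 60 N. Pads are 19 mm wide; open, the fingers measure 130 mm over their backs; the gripper's body (75 mm by 190 mm) begins 47 mm behind the grasp point.
Start: joints at [-1.456, 0.342, 1.524, -0, 1.275, -0.146], TCP at [135.395, -507.264, 189.341] pointing down, gripper open.
Joint ranges: [-2.53, 2.53], [-0.77, 2.02], [0.04, 2.7], [-1, 4.14], [0.28, 2.66], [-3.11, 3.11]. Speed limits (rad/s): [2.57, 2.57, 3.14, 3.14, 3.14, 3.14].

### API

Orientations are given as [roll, pitch, yaw] about the fixed x, y, z axes, in that order (R = Rz(yaw) Ry(pitch) Rx(roll)).
In Python, from plant import bot gives the robot as it stands. The module is installed in compiled form; this text tells all that it offers.
- The arm moves only by the shell command python3 -m jog 'ROWS' [OPENING]. ROWS is JSON, a list of rows, each a list of 6 numbers: the shift along the tool's x, y, z in mm, then the turn, a rotation vector about the tool's x, y, z in rad. In form: [[dx, dy, dz, rx, ry, rz], ...]. A call has 1 to 12 rows; each row shifts and turns the commanded pose from where the row before left it, along the tool's axes as they then stand; what a row does not reach is not made up. A row lasts 1/10 s, in which the tool goes at most 50 mm and 8.59 degrees, less where a joint would pass 70% of its speed; a pose out of reach is approached as far as the arm can. A call with a gripper value outside its range is refused whole. OPENING is the opening in per cent of the stroke, from 0 (shut) to 100 (fully open), set as the call begins (- or left out, the last holds). The fingers move at their own pace and stop on an object; the grip force is fixed at half the most. Time passes only in rows, so rows that do not move let the fingers close. It gives the time, the measured TCP pose, the force, the opening and the grip force at its end, in the units of the state.
- bot.get_obs(): the state, without advancing time (a new reading comes with each control period).
- bot.capture(name): name is "scene" or "top" or "wrist"; returns the picture (400x640x3 uint8, red, green, blue); there is no depth.
- bot.camera_model(name): a dict with "fx", "fy", "cx", "cy" (pixels), "dist_coeffs" ([k1, k2, p1, p2, k3] as OpenCV has them; the pictures are not rectified), "position" and "orientation" of the camera in the world; the wrist camera has in their place "T_tool_cam" (4x4, takes a point from camera to tool coordinates, whose origin is the TCP and whose axes are the flange's). Camera axes: x right, y down, z forward; pixel columns grow to the right and rows downward; lengths in mm; the calibration is good to about 2 mm. A picture is of the moment at which its call begins: read the wrist's pose just before it. camera_model takes no time and is no camera call.
- bot.close_job(): hands the job in; it is judged then, once.
Trained networks look in the newest picture that a camera, given by its name, has taken for a name from the list of things; names that differ only in an ending like _2 or _b are one class to them, and where a whole thing is asked for, a point or a joint stands for the part that bears it (a point fixed in the world has none). Each returns a list of dicts, best first, with "p" (0 to 1); they miss things now and then, are a little off and sometimes report something else, mostly with a low value. They report only what shows in the picture. A call takes as long as a camera call.
- bot.outline_of(target, camera): "mask" (400x640 bool, what is visible of it) and "pixel" ([column, row] in pixels, amid what is visible of it).
The state is a dict: "time": time; "joint_positions": joint angles; "dq": joint speeds; "tau": joint torques, N m; "tool_pos": TCP position; "tcp_rot": TCP orientation; "contact_force": force on the tool from outside, world axes, zero at the start; "moment": the same for the moment, N m; "grip_width": finger opening in mm; "finger_force": force on a finger pad.
Only numpy, scipy, OpenCV 4.12 (cv2) and the standard library are available. Lean on these libraries where they do the work, as an engineer would, in place of code of your own. Each camera call takes 0.05 s, during which the arm holds its last target. There are 200 camera calls.

### The job

Get the specific-heat demonstration going: the metal specimens stand in the wooden rack behind the copper calorimeter, so stand the calorimeter upright on the bench out of the way, lift the heater's hinged cover, and put every specimen, knurled head up, fully down into a well of the heater. Lower the cover gently until it is shut, and only then switch on by pressing down the raised far half of the red rocker on the black panel. Finish with the calorimeter upright and centred on its round mat in front of the rack again, and leave the stopwatch, the crucible and the brass bar weight where they are.

Things in the scene. Friction and masses are not known exactly. Their poses are not given: they have to be found in the camera images.
- calorimeter: copper calorimeter, 126 mm tall, about 0.45 kg, loose: a closed upright can 68 mm in diameter with a flat black lid (two stubs 4 mm high on it), on a weighted foot 78 mm in diameter and 12 mm high. Starts on the round mat, its foot 2 to 3 mm from the rack block, so it bars the way down to the specimens. Origin: centre of its underside, z up.
- specimen0: brass, 0.12 kg, specimen, loose: barrel 20 mm in diameter, 34 mm long, and on it a knurled head 14 mm in diameter, 22 mm long; 56 mm in all. Starts head up in a rack hole (underside 6 mm above the bench, top 62 mm). Origin: centre of its underside, z along it to the head. Two or three of the specimens are there, any of them; an absent one reads None.
- specimen1: aluminium, 0.05 kg, specimen, loose: barrel 20 mm in diameter, 34 mm long, and on it a knurled head 14 mm in diameter, 22 mm long; 56 mm in all. Starts head up in a rack hole (underside 6 mm above the bench, top 62 mm). Origin: centre of its underside, z along it to the head. Two or three of the specimens are there, any of them; an absent one reads None.
- specimen2: dark steel, 0.11 kg, specimen, loose: barrel 20 mm in diameter, 34 mm long, and on it a knurled head 14 mm in diameter, 22 mm long; 56 mm in all. Starts head up in a rack hole (underside 6 mm above the bench, top 62 mm). Origin: centre of its underside, z along it to the head. Two or three of the specimens are there, any of them; an absent one reads None.
- rack: fixed dark wooden rack block, 44 mm (x) by 140 mm (y) by 24 mm high; three holes 23 mm wide and 18 mm deep in a row along its y, 40 mm apart, at x = -5 mm. Origin: centre of its underside on the bench. Its -x side is the front, where the mat and the calorimeter are.
- mat (a point): centre of the flat round black mat, 96 mm in diameter, lying on the bench in front of the rack (63 mm along -x from the rack's origin), at bench height: the calorimeter's place.
- heater: fixed block heater, grey housing 130 mm (x) by 170 mm (y), its aluminium well block's top 95 mm above the bench. Origin: centre of its underside on the bench; front (-x) towards the robot, hinge along the rear.
- well0 (a point): centre of the mouth of heater well 0 (y = -48 mm, x = -18 mm in the heater's frame), 95 mm above the bench; the well is 23 mm wide and 34 mm deep, so a seated specimen's barrel is wholly inside and its 22 mm head stands out. Any specimen may go in any well.
- well1 (a point): centre of the mouth of heater well 1 (y = +0 mm, x = -18 mm in the heater's frame), 95 mm above the bench; the well is 23 mm wide and 34 mm deep, so a seated specimen's barrel is wholly inside and its 22 mm head stands out. Any specimen may go in any well.
- well2 (a point): centre of the mouth of heater well 2 (y = +48 mm, x = -18 mm in the heater's frame), 95 mm above the bench; the well is 23 mm wide and 34 mm deep, so a seated specimen's barrel is wholly inside and its 22 mm head stands out. Any specimen may go in any well.
- cover (a joint): angle of the heater's steel cover in rad: 0 shut, 1.75 fully open against its stop. It starts shut. A hollow lid 122 mm deep, 160 mm wide, 38 mm high, 0.3 kg, over all wells. The hinge is slightly damped; the cover stays open by itself above about 1.4 rad and falls shut by itself when let go below about 1.2 rad.
- cover_hinge (a point): middle of the cover's hinge axis, which runs along the heater's y axis, 62 mm behind the heater's centre, 96 mm above the bench. Fixed.
- cover_handle (a point): middle of the cover's handle, a round bar 10 mm in diameter and 100 mm long, parallel to the hinge, held by posts 45 mm either side of its middle, 42 mm clear ahead of the cover's front. With the cover shut it is 164 mm ahead of the hinge and 19 mm above it; it moves with the cover on a circle about the hinge, and can be pinched from above all the way.
- panel: fixed black bakelite box 95 mm (x) by 85 mm (y) by 34 mm high with the rocker on top. Origin: centre of its underside on the bench.
- rocker (a joint): angle of the red rocker in rad: 0 off (its far half, towards the panel's +x, stands up), 0.42 on (far half pressed down level). V-shaped, each half 24 mm long and 26 mm wide, pivot 12 mm along +x from the panel's centre and 37 mm above the bench. It stays where it is left; about 3 N near the far end moves it.
- rocker_far (a point): fixed point of the panel where to press: over the far half of the rocker, 16 mm beyond its pivot, at the height (42 mm above the bench) of the rocker's surface when on; the raised surface is about 7 mm higher when off.
- stopwatch: chrome stopwatch lying flat, 50 mm in diameter, 14 mm thick; bystander. Origin: centre of its underside.
- crucible: pale ceramic crucible, 48 mm in diameter, 36 mm tall; bystander. Origin: centre of its underside.
- bar_weight: brass knurled bar weight, 26 mm in diameter, 52 mm tall; bystander. Origin: centre of its underside.

How it is judged (in metres and radians):
On the way, in this order (a step that is already met when the one before it is completed fails the run):
1. the calorimeter stands upright on the bench, let go, clear of its mat (horizontal distance between calorimeter and mat above 0.08 m and angle between calorimeter's own z axis and vertical below 0.1 rad and height (world z) of calorimeter below 0.006 m and contact force between calorimeter and the fingers below 0.2 N), for 0.2 s.
2. every specimen is fully down in a well of the heater, head up, let go, the cover still up (((horizontal distance between specimen0 and well0 below 0.006 m and z of specimen0 in the frame of well0 below -0.03 m) or (horizontal distance between specimen0 and well1 below 0.006 m and z of specimen0 in the frame of well1 below -0.03 m) or (horizontal distance between specimen0 and well2 below 0.006 m and z of specimen0 in the frame of well2 below -0.03 m)) and ((horizontal distance between specimen1 and well0 below 0.006 m and z of specimen1 in the frame of well0 below -0.03 m) or (horizontal distance between specimen1 and well1 below 0.006 m and z of specimen1 in the frame of well1 below -0.03 m) or (horizontal distance between specimen1 and well2 below 0.006 m and z of specimen1 in the frame of well2 below -0.03 m)) and ((horizontal distance between specimen2 and well0 below 0.006 m and z of specimen2 in the frame of well0 below -0.03 m) or (horizontal distance between specimen2 and well1 below 0.006 m and z of specimen2 in the frame of well1 below -0.03 m) or (horizontal distance between specimen2 and well2 below 0.006 m and z of specimen2 in the frame of well2 below -0.03 m)) and angle between each of specimen0, specimen1, specimen2's own z axis and vertical below 0.2 rad and contact force between each of specimen0, specimen1, specimen2 and the fingers below 0.2 N and value of joint cover above 0.5 rad), for 0.2 s.
3. the cover is shut, the switch still off (value of joint cover below 0.03 rad and value of joint rocker below 0.2 rad), for 0.3 s.
4. the rocker is switched on (value of joint rocker above 0.36 rad), for 0.2 s.
At the end, for the whole second after the job is handed in: Every specimen present is head up in a heater well (within 6 mm of the well's axis, its underside at least 30 mm below the mouth), the cover is shut (within 0.03 rad), the rocker is on (above 0.36 rad), and the calorimeter stands at rest and upright on the bench, within 15 mm of its mat's centre (((horizontal distance between specimen0 and well0 below 0.006 m and z of specimen0 in the frame of well0 below -0.03 m) or (horizontal distance between specimen0 and well1 below 0.006 m and z of specimen0 in the frame of well1 below -0.03 m) or (horizontal distance between specimen0 and well2 below 0.006 m and z of specimen0 in the frame of well2 below -0.03 m)) and ((horizontal distance between specimen1 and well0 below 0.006 m and z of specimen1 in the frame of well0 below -0.03 m) or (horizontal distance between specimen1 and well1 below 0.006 m and z of specimen1 in the frame of well1 below -0.03 m) or (horizontal distance between specimen1 and well2 below 0.006 m and z of specimen1 in the frame of well2 below -0.03 m)) and ((horizontal distance between specimen2 and well0 below 0.006 m and z of specimen2 in the frame of well0 below -0.03 m) or (horizontal distance between specimen2 and well1 below 0.006 m and z of specimen2 in the frame of well1 below -0.03 m) or (horizontal distance between specimen2 and well2 below 0.006 m and z of specimen2 in the frame of well2 below -0.03 m)) and angle between each of specimen0, specimen1, specimen2's own z axis and vertical below 0.2 rad and value of joint cover below 0.03 rad and value of joint rocker above 0.36 rad and horizontal distance between calorimeter and mat below 0.015 m and angle between calorimeter's own z axis and vertical below 0.05 rad and height (world z) of calorimeter below 0.004 m and linear speed of calorimeter below 0.02 m/s); the robot touches nothing.
It fails at once if the cover slams shut (faster than 2.5 rad/s, about 0.4 m/s at its handle, as it lands) (value of joint cover below 0.2 rad and velocity of joint cover below -2.5 rad/s).
It fails at once if the stopwatch is moved more than 3 cm (distance of stopwatch from where it was at the start of the episode above 0.03 m).
It fails at once if the crucible is moved more than 3 cm (distance of crucible from where it was at the start of the episode above 0.03 m).
It fails at once if the bar weight is moved more than 3 cm (distance of bar_weight from where it was at the start of the episode above 0.03 m).
Of specimen0, specimen1, specimen2 only 2 to 3 are there at a start; the rules pass over those that are not, and their reading is None.
At some moment in a run one of calorimeter may be knocked a few centimetres aside while the robot is not near it.
It also fails if it takes over 208 s, if anything falls off the work surface, if the arm or the gripper's body presses on something with over 40 N, if the wrist force passes 120 N, or if a joint passes its speed limit or range.

## Working session

There is one attempt and no reset: what is moved stays moved. The work goes in short steps, Python scripts to look and compute and a shell command to move; the robot and the scene stay as the last step left them, time stands still between calls to the robot, and variables do not carry over. Pictures are saved under pics/ and viewed, at most 14 in all, crops included, and the job is handed in when it is done.

```bash
mkdir -p pics; cat > h.py <<'E'
import numpy as np, cv2
from scipy.spatial.transform import Rotation as R
from plant import bot
def cam(name):
    m=bot.camera_model(name)
    K=np.array([[m['fx'],0,m['cx']],[0,m['fy'],m['cy']],[0,0,1.]]); d=np.array(m['dist_coeffs'],float)
    if 'T_tool_cam' in m:
        o=bot.get_obs(); T=np.eye(4); T[:3,:3]=R.from_euler('xyz',o['tcp_rot']).as_matrix(); T[:3,3]=o['tool_pos']
        T=T@np.array(m['T_tool_cam']); return K,d,T[:3,:3],T[:3,3]
    q=np.array(m['orientation'],float)
    Rm=q if q.shape==(3,3) else (R.from_euler('xyz',q) if q.size==3 else R.from_quat(q)).as_matrix()
    return K,d,Rm,np.array(m['position'],float)
def ray2z(c,px,z):
    K,d,Rm,p=c
    u=cv2.undistortPoints(np.array(px,float).reshape(-1,1,2),K,d).reshape(-1,2)
    v=np.c_[u,np.ones(len(u))]@Rm.T
    return p+v*((z-p[2])/v[:,2])[:,None]
def proj(c,P):
    K,d,Rm,p=c
    X=(np.atleast_2d(P)-p)@Rm
    return cv2.projectPoints(X,np.zeros(3),np.zeros(3),K,d)[0].reshape(-1,2)
def save(n,im): cv2.imwrite('pics/'+n,im[:,:,::-1])
E
python3 - <<'E'
from h import *
print(bot.get_obs()); 
for n in('scene','top'): print(n,bot.camera_model(n))
print(bot.camera_model('wrist'))
for n in('scene','top'): save(n+'0.png',bot.capture(n))
for t in ['calorimeter','specimen0','specimen1','specimen2','rack','heater','cover','cover_handle','panel','rocker','stopwatch','crucible','bar_weight']:
    for n in ('top','scene'):
        r=bot.outline_of(t,n)
        print(t,n,[(round(x['p'],2),np.round(x['pixel']),int(x['mask'].sum())) for x in r[:2]])
E
```

```text
{'time': 0.0, 'joint_positions': array([-1.45598557e+00,  3.42700075e-01,  1.52501284e+00,  5.13615350e-05,
        1.27539423e+00, -1.46013527e-01]), 'dq': array([-0.00096309, -0.00063544, -0.00010918, -0.00060523,  0.00012595,
       -0.00010847]), 'tau': array([-1.83317993e-04, -4.31238413e+01, -2.44222641e+01,  7.18115293e-02,
        5.61441388e-02, -1.30817866e-04]), 'tool_pos': array([ 135.36414173, -506.77519041,  188.65821958]), 'tcp_rot': array([-3.14010142e+00, -2.68942965e-04,  2.60809091e-01]), 'contact_force': array([-0.50782613,  1.20982449, -0.14642452]), 'moment': array([0.01718738, 0.01181523, 0.02245726]), 'finger_force': 0.0, 'grip_width': 92.11581016392519}
scene {'fx': 468.6613206203721, 'fy': 468.6613206203721, 'cx': 322.660350967896, 'cy': 200.66280764895123, 'dist_coeffs': array([0.00405951, 0.        , 0.        , 0.        , 0.        ]), 'position': array([1191.62797321, -432.43920572,  822.44980599]), 'orientation': array([-2.30221646,  0.01227823,  0.82388786])}
top {'fx': 430.0955568263552, 'fy': 430.0955568263552, 'cx': 322.40721166695295, 'cy': 201.11
[... 1697 characters left out ...]
), 486)]
cover_handle top [(0.8, array([456., 217.]), 3282)]
cover_handle scene [(0.71, array([152., 266.]), 5495)]
panel top [(0.62, array([350., 184.]), 931)]
panel scene [(0.6, array([305., 263.]), 1711), (0.36, array([265., 334.]), 462)]
rocker top [(0.6, array([349., 175.]), 149)]
rocker scene [(0.72, array([372., 246.]), 315), (0.58, array([309., 254.]), 225)]
stopwatch top [(0.7, array([256., 210.]), 21)]
stopwatch scene [(0.66, array([374., 248.]), 344)]
crucible top [(0.78, array([411., 150.]), 203)]
crucible scene [(0.7, array([263., 333.]), 486)]
bar_weight top [(0.53, array([412., 148.]), 208), (0.22, array([452., 221.]), 4087)]
bar_weight scene [(0.62, array([416., 155.]), 130)]
```

View pics/scene0.png

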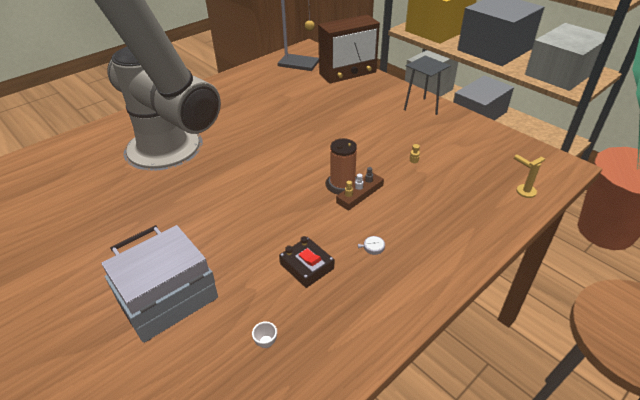

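View pics/top0.png

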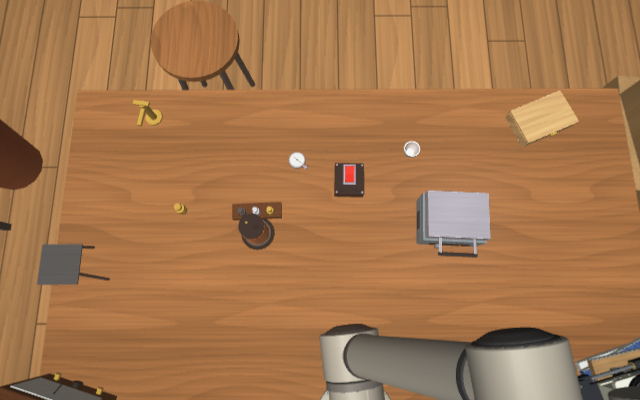

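The scene picture shows the heater (155,270), calorimeter (342,165) in front of the rack with three specimens (349,188), (359,182) and (369,174), panel (307,260), stopwatch (374,245), crucible (264,334) and bar weight (415,154). The top picture agrees: heater (453,220), rack (257,211), panel (349,180).

```bash
python3 - <<'E'
from h import *
bot.capture('top'); c=cam('top')
def m(t,z):
    r=bot.outline_of(t,'top')[0]; k=r['mask'].astype(np.uint8)
    cs=max(cv2.findContours(k,0,1)[0],key=cv2.contourArea)
    P=ray2z(c,cs.reshape(-1,2),z)[:,:2].astype(np.float32)
    (cc,s,a)=cv2.minAreaRect(P); print(t,np.round(cc,1),np.round(s,1),round(a,2),'cent',np.round(P.mean(0),1))
m('rack',24);m('panel',34);m('cover',134);m('calorimeter',100);m('crucible',36);m('rocker',42)
for n,px,z in [('spec brass',(270,209),62),('al',(255,210),62),('mat',(258,233),0),('cal lid c',(251,226),126),('sw',(297,160),10),('bar',(180,208),52),('handle',(458,254),115),('rocker',(349,174),42),('cover corners',(428,191),134),('',(489,192),134),('',(490,237),134),('',(426,236),134),('panel corners',(336,164),34),('',(363,163),34),('',(364,196),34),('',(335,196),34),('rack',(233,206),24),('',(281,203),24),('',(282,216),24)]:
    print(n,np.round(ray2z(c,px,z)[0],1))
E
```

```text
rack [517.6 271.1] [135.5 143.9] 1.6 cent [528.6 269. ]
panel [648.4   8.2] [ 84.1 102.1] 88.4 cent [648.3   7.4]
cover [ 500.  -265.1] [167.2 170.4] 86.94 cent [ 504.1 -265. ]
calorimeter [492.9 265.8] [92.6 66.3] 41.37 cent [493.1 266.2]
crucible [ 739.7 -178.1] [43.9 48.6] 44.65 cent [ 739.4 -178.2]
rocker [663.2   6.9] [23.2 48.3] 88.94 cent [663.7   7.2]
spec brass [557.  230.3  62. ]
al [554.4 272.   62. ]
mat [499.4 271.2   0. ]
cal lid c [498.2 271.1 126. ]
sw [717.3 159.2  10. ]
bar [563.6 484.5  52. ]
handle [ 423.  -266.8  115. ]
rocker [663.1   6.9  42. ]
cover corners [ 587.5 -194.5  134. ]
 [ 583.7 -355.4  134. ]
 [ 464.2 -346.7  134. ]
 [ 467.8 -181.9  134. ]
panel corners [696.2  43.8  34. ]
 [698.8 -35.2  34. ]
 [599.4 -35.3  34. ]
 [599.9  48.   34. ]
rack [574.6 341.7  24. ]
 [582.6 203.6  24. ]
 [544.4 200.2  24. ]
```

```bash
python3 -m jog '[[0,0,-20,0,0,0.13],[0,0,-20,0,0,0.13],[42,-24,-7,0,0,0],[42,-24,-7,0,0,0],[42,-24,-7,0,0,0],[42,-24,-7,0,0,0],[42,-24,-7,0,0,0],[42,-24,-7,0,0,0],[42,-24,-7,0,0,0],[42,-24,-7,0,0,0],[42,-24,-7,0,0,0],[42,-24,-7,0,0,0]]'
python3 -m jog '[[0,0,0,0,0,0],[0,0,0,0,0,0]]'
python3 - <<'E'
from h import *
c=cam('wrist'); save('w1.png',bot.capture('wrist')); print(bot.get_obs()['tool_pos'],bot.get_obs()['tcp_rot'])
E
```

```text
time: 2.95
tool_pos: [556.7, -265.6, 299.7]
tcp_rot: [3.141, -0.0, 0.001]
contact_force: [0.2, -1.0, -0.7]
grip_width: 91.9
finger_force: 0.0
time: 3.15
tool_pos: [555.7, -266.2, 298.7]
tcp_rot: [-3.142, 0.001, 0.003]
contact_force: [-0.9, -0.3, 0.0]
grip_width: 91.6
finger_force: 0.0
[ 554.86257323 -266.96440692  298.82155005] [3.14156197e+00 1.13417916e-03 1.26759588e-03]
```

View pics/w1.png

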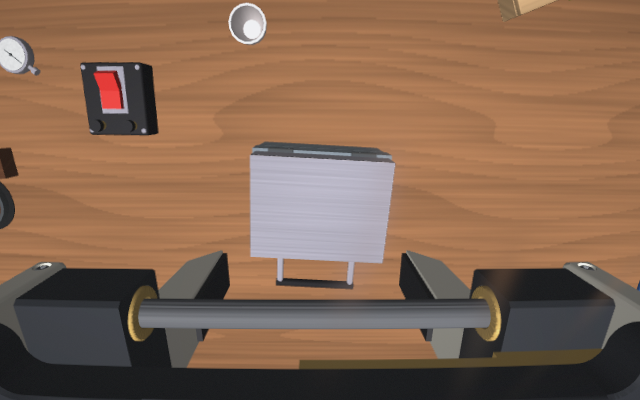

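The wrist view shows the cover top's corners at about (250,155), (394,161), (383,263), (250,257), the handle bar from (277,283) to (353,286), and the panel at (120,98) with the red rocker's raised half at its far end.

```bash
python3 - <<'E'
from h import *
c=cam('wrist')
def p(n,z,*px):
    P=ray2z(c,px,z); print(n,np.round(P[:,:2],1).tolist())
p('cover top',134,(250,155),(394,161),(383,263),(250,257))
p('handle',120,(277,282),(353,285))
p('handle centre-line',115,(277,283.5),(353,286.5))
p('panel top',34,(81,63),(151,63),(157,134),(90,134))
p('rocker far end / near end z~49/42',49,(95,71),(116,71)); p('near',42,(102,108),(123,108))
E
```

```text
cover top [[589.2, -197.6], [582.8, -355.3], [459.5, -351.0], [467.4, -190.6]]
handle [[425.8, -220.2], [421.5, -317.7]]
handle centre-line [[420.8, -219.5], [416.4, -318.5]]
panel top [[699.5, 41.3], [697.0, -54.1], [605.6, -50.6], [606.9, 45.5]]
rocker far end / near end z~49/42 [[687.3, 14.1], [686.5, -13.9]]
near [[641.3, 16.9], [640.8, -12.2]]
```

```bash
python3 -m jog '[[0,0,0,0,0,-0.139],[0,0,0,0,0,-0.139],[0,0,0,0,0,-0.139],[0,0,0,0,0,-0.139],[0,0,0,0,0,-0.139],[0,0,0,0,0,-0.139],[0,0,0,0,0,-0.139],[0,0,0,0,0,-0.139],[0,0,0,0,0,-0.139],[0,0,0,0,0,-0.139],[0,0,0,0,0,-0.135],[0,0,0,0,0,0]]' 33
python3 -m jog '[[-2,-34,10,0,0,0],[-2,-34,10,0,0,0],[-2,-34,10,0,0,0],[-2,-32,10,0,0,0],[0,0,40,0,0,0],[0,0,40,0,0,0],[0,0,10,0,0,0],[0,0,0,0,0,0],[0,0,0,0,0,0],[0,0,0,0,0,0]]'
python3 - <<'E'
from h import *
c=cam('wrist'); save('w2.png',bot.capture('wrist')); print(bot.get_obs()['tool_pos'],bot.get_obs()['tcp_rot'])
print(proj(c,[[421.7,-269,115],[421.7+2.3,-219,115],[421.7-2.3,-319,115]]))
E
```

```text
time: 4.4
tool_pos: [553.8, -268.2, 299.5]
tcp_rot: [-3.141, 0.0, 1.524]
contact_force: [-0.6, 0.2, 0.3]
grip_width: 29.8
finger_force: 0.0
time: 5.4
tool_pos: [422.0, -269.8, 171.2]
tcp_rot: [3.139, 0.002, 1.525]
contact_force: [-0.1, 0.0, 0.4]
grip_width: 30.2
finger_force: 0.0
[ 421.86673718 -269.62602718  170.99744836] [3.13907204e+00 2.11073565e-03 1.52539002e+00]
[[312.9240189  213.67318829]
 [312.84956881 150.78508548]
 [312.993572   269.78126243]]
```

View pics/w2.png

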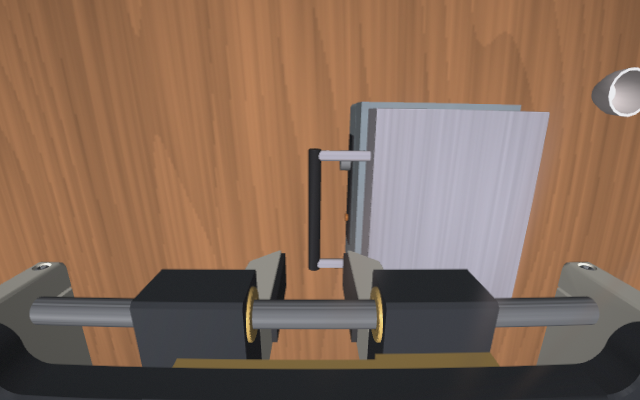

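The bar shows at columns 308–320, rows 149–270, matching the projected estimate within 1–2 px. So I descend and pinch.

```bash
python3 -m jog '[[0,1,25,0,0,0],[0,0,25,0,0,0],[0,0,15,0,0,0],[0,0,8,0,0,0],[0,0,2,0,0,0],[0,0,0,0,0,0]]'
python3 -m jog '[[0,0,0,0,0,0],[0,0,0,0,0,0],[0,0,0,0,0,0],[0,0,0,0,0,0],[0,0,0,0,0,0]]' 0
```

```text
time: 6.05
tool_pos: [422.5, -269.3, 95.0]
tcp_rot: [3.141, 0.001, 1.526]
contact_force: [0.5, 0.1, -0.0]
grip_width: 30.1
finger_force: 0.0
time: 6.55
tool_pos: [422.0, -269.0, 94.5]
tcp_rot: [3.141, 0.0, 1.526]
contact_force: [0.2, -0.8, 0.6]
grip_width: 0.4
finger_force: 0.0
```

```bash
python3 - <<'E'
from h import *
im=np.vstack([bot.capture('wrist')[100:400],cv2.resize(bot.capture('scene')[200:340,60:360],(640,298))]); save('w3.png',im)
E
```

```text
(no output)
```

View pics/w3.png

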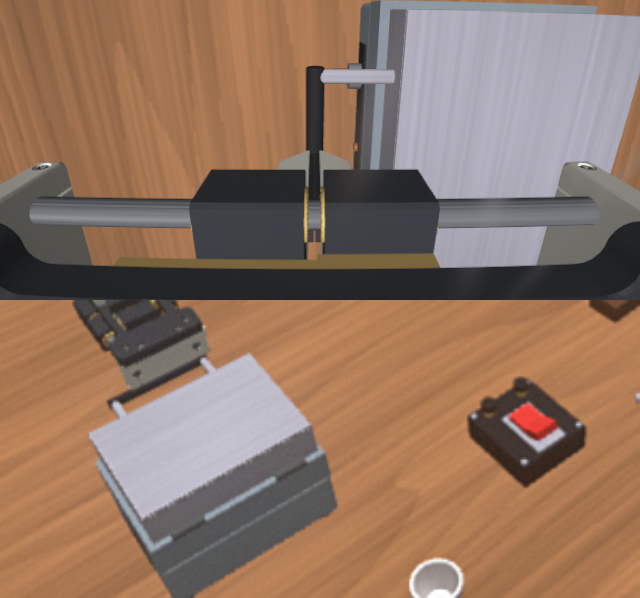

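```bash
python3 - <<'E'
from h import *
im=bot.capture('scene'); c=cam('scene')
s=cv2.resize(im[225:290,90:190],(800,520),interpolation=cv2.INTER_CUBIC)
o=bot.get_obs(); t=o['tool_pos']; print(t,o['grip_width'])
def mk(P,col):
    for q in proj(c,P): cv2.circle(s,tuple(int(v) for v in (q-[90,225])*8),4,col,-1)
mk([t,t+[0,0,19],t+[0,0,66]],(255,0,0))
mk([[422.7+.046*y,-269+y,115] for y in(-50,-25,0,25,50)],(0,255,0))
save('s3.png',s)
w=bot.capture('wrist'); c=cam('wrist'); print(proj(c,[t,t+[0,0,19]]))
for tt in('cover','heater'): print(tt,[np.round(x['pixel']) for x in bot.outline_of(tt,'wrist')[:1]])
E
```

```text
[ 421.96872337 -268.95256695   94.33066524] 0.5817701792766329
[[313.38600969 241.57398533]
 [313.32732998 253.99318396]]
cover [array([496., 204.])]
heater [array([486., 196.])]
```

View pics/s3.png

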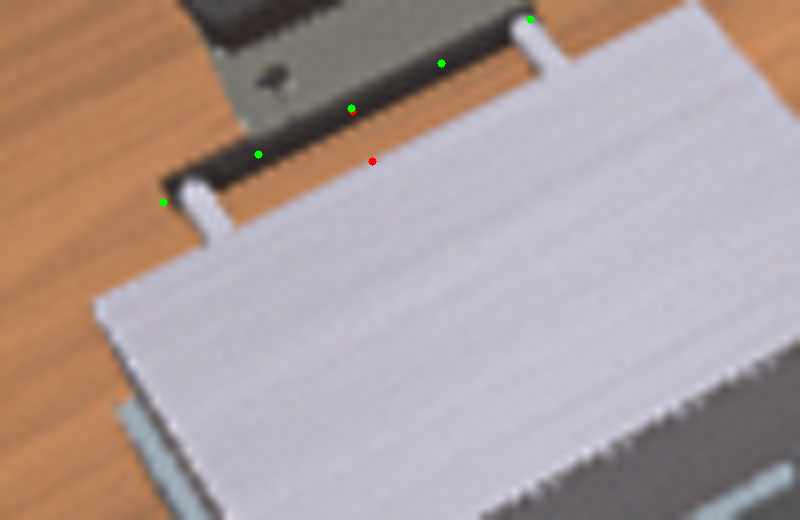

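The scene crop shows the dark bar unobstructed from (165,190) to (535,15), with the grey finger ending just behind and above it. The fingers seem to end higher than the stated TCP, so I'll probe down gently with them closed.

```bash
for i in 1 2 3; do python3 -m jog '[[0,0,2,0,0,0],[0,0,2,0,0,0]]' | egrep 'pos|contact'; done
```

```text
tool_pos: [422.0, -268.9, 90.1]
contact_force: [-0.5, -0.1, 0.6]
tool_pos: [421.9, -268.9, 86.0]
contact_force: [0.6, -0.1, -0.6]
tool_pos: [422.0, -269.0, 82.4]
contact_force: [-4.0, 2.6, 16.6]
```

```bash
python3 -m jog '[[0,0,-4,0,0,0],[0,0,-6,0,0,0],[0,0,-10,0,0,0]]' 33 | egrep 'pos|contact'; python3 - <<'E'
from h import *
print(bot.grip_point_offset)
c=cam('wrist');o=bot.get_obs();t=o['tool_pos'];Rt=R.from_euler('xyz',o['tcp_rot']).as_matrix()
for z in (0,-20,-36,-45): print(z,np.round(proj(c,[t+Rt@np.array(q,float) for q in [(9.5,-15,z),(-9.5,-15,z),(9.5,15,z),(9.5,34,z)]]).ravel()))
im=bot.capture('wrist'); save('w4.png',cv2.resize(im[220:360,200:430],None,fx=3,fy=3))
E
```

```text
tool_pos: [421.7, -268.7, 102.5]
contact_force: [0.6, -0.5, -0.4]
18.8
0 [290. 228. 290. 255. 337. 228. 367. 228.]
-20 [287. 240. 288. 269. 339. 240. 372. 239.]
-36 [285. 251. 286. 283. 342. 251. 378. 251.]
-45 [283. 258. 284. 292. 343. 258. 381. 258.]
```

View pics/w4.png

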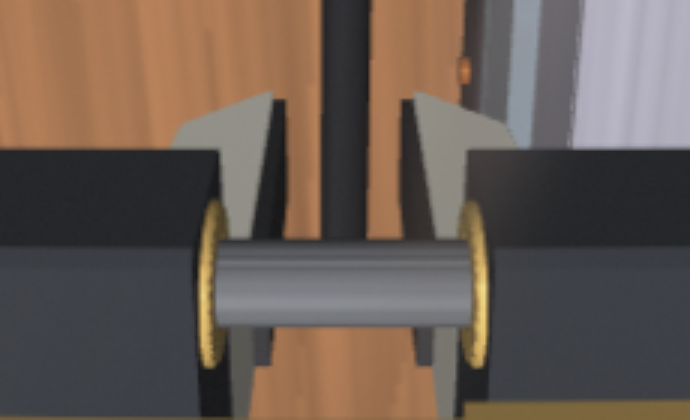

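The stated TCP lies about 36 mm beyond the real finger ends: contact on the bar, whose top is at 120, came at a reading of about 83.5, and the picture geometry agrees. I'll use tip z = reading + 36, which puts the bar grasp at a reading of about 60.

```bash
python3 -m jog '[[0,0,10,0,0,0],[0,0,10,0,0,0],[0,0,10,0,0,0],[0,0,8,0,0,0],[0,0,4,0,0,0],[0,0,0,0,0,0]]' 33| egrep 'pos|contact|grip'
python3 -m jog '[[0,0,0,0,0,0],[0,0,0,0,0,0],[0,0,0,0,0,0],[0,0,0,0,0,0],[0,0,0,0,0,0]]' 0
```

```text
tool_pos: [421.6, -268.6, 59.4]
contact_force: [-0.3, 0.2, -0.2]
grip_width: 30.2
time: 8.9
tool_pos: [422.2, -269.1, 60.7]
tcp_rot: [3.141, 0.001, 1.526]
contact_force: [-0.2, 0.1, 1.6]
grip_width: 8.8
finger_force: 30.0
```

```bash
python3 -c "
import numpy as np
a=.1153+np.linspace(0,1.62,25);y=-165.1*np.cos(a);z=-165.1*np.sin(a)
print(np.c_[np.diff(np.round(y)),np.diff(np.round(z))].astype(int).tolist())"
```

```text
[[2, -11], [2, -11], [3, -11], [4, -10], [5, -10], [5, -10], [6, -10], [6, -9], [7, -8], [8, -8], [8, -8], [9, -7], [9, -6], [9, -6], [10, -5], [10, -5], [11, -3], [11, -3], [11, -3], [11, -1], [11, -1], [11, 0], [11, 1], [11, 1]]
```

```bash
python3 -m jog '[[0,2,-11,0,0,0],[0,2,-11,0,0,0],[0,3,-11,0,0,0],[0,4,-10,0,0,0],[0,5,-10,0,0,0],[0,5,-10,0,0,0],[0,6,-10,0,0,0],[0,6,-9,0,0,0],[0,7,-8,0,0,0],[0,8,-8,0,0,0],[0,8,-8,0,0,0],[0,9,-7,0,0,0]]' 0
python3 -m jog '[[0,9,-6,0,0,0],[0,9,-6,0,0,0],[0,10,-5,0,0,0],[0,10,-5,0,0,0],[0,11,-3,0,0,0],[0,11,-3,0,0,0],[0,11,-3,0,0,0],[0,11,-1,0,0,0],[0,11,-1,0,0,0],[0,11,0,0,0,0],[0,11,1,0,0,0],[0,11,1,0,0,0]]' 0
```

```text
time: 10.1
tool_pos: [485.3, -272.5, 175.4]
tcp_rot: [-3.138, 0.002, 1.526]
contact_force: [-7.1, -3.0, 5.1]
grip_width: 8.9
finger_force: 30.0
time: 11.3
tool_pos: [613.0, -279.0, 205.6]
tcp_rot: [3.141, 0.003, 1.525]
contact_force: [-1.4, -6.4, -0.7]
grip_width: 9.0
finger_force: 30.0
```

```bash
python3 -m jog '[[0,0,0,0,0,0],[0,0,0,0,0,0],[0,0,0,0,0,0],[0,0,-10,0,0,0],[0,0,-25,0,0,0],[0,0,-25,0,0,0],[0,0,-10,0,0,0],[10,-36,0,0,0,0],[10,-36,0,0,0,0],[12,-35,0,0,0,0],[0,0,0,0,0,0],[0,0,0,0,0,0]]' 35
python3 - <<'E'
from h import *
o=bot.get_obs();print(o['tool_pos'],o['tcp_rot'])
c=cam('wrist');im=bot.capture('wrist')
hx=np.array([523.8,-273.6]);ps=-.046;Rz=np.array([[np.cos(ps),-np.sin(ps)],[np.sin(ps),np.cos(ps)]])
W=np.array([np.r_[hx+Rz@np.array([-18,y]),95] for y in(-48,0,48)]);print(W);q=proj(c,W);print(q)
im=im.copy()
for p in q: cv2.circle(im,tuple(int(round(v)) for v in p),2,(255,0,0),-1)
save('w5.png',im)
E
```

```text
time: 12.5
tool_pos: [507.0, -240.6, 275.1]
tcp_rot: [3.14, 0.001, 1.526]
contact_force: [0.4, -0.4, -0.6]
grip_width: 32.1
finger_force: 0.0
[ 507.02957612 -240.60339647  275.13316302] [3.14048483e+00 5.94566192e-04 1.52552688e+00]
[[ 503.61181925 -320.72151693   95.        ]
 [ 505.81904064 -272.77229198   95.        ]
 [ 508.02626204 -224.82306702   95.        ]]
[[313.70535357 245.80396939]
 [313.7058048  208.629694  ]
 [313.70667109 168.64707461]]
```

View pics/w5.png

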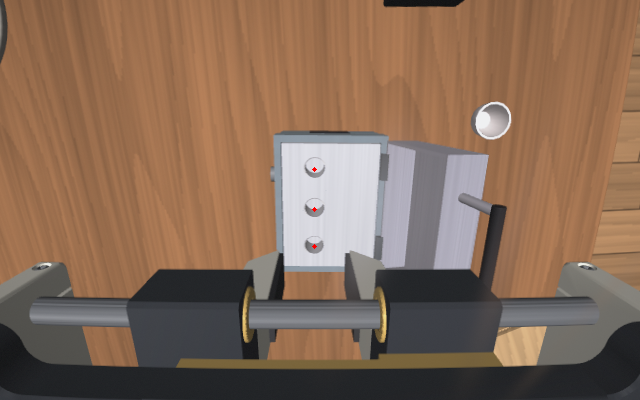

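The open cover stands behind; the wells show at (315,167), (315,207) and (315,244), within 2 px of the projected estimate. Next I'll refine them.

```bash
cat > wells.py <<'E'
from h import *
c=cam('wrist');im=bot.capture('wrist')
g=cv2.resize(cv2.cvtColor(im,cv2.COLOR_RGB2GRAY)[140:270,280:360],None,fx=6,fy=6,interpolation=cv2.INTER_CUBIC)
C=cv2.HoughCircles(g,cv2.HOUGH_GRADIENT,1,150,param1=80,param2=15,minRadius=48,maxRadius=72)
for x,y,r in sorted(C[0],key=lambda t:-t[1])[:6]:
    px=((x+.5)/6-.5+280,(y+.5)/6-.5+140); print(np.round(px,1),round(r/6,1),np.round(ray2z(c,px,95)[0],1))
E
python3 wells.py
```

```text
[313.2 243.8] 9.1 [ 503.9 -318.4   95. ]
[313.7 206.7] 9.6 [ 506.7 -270.7   95. ]
[313.8 167. ] 9.9 [ 509.1 -223.3   95. ]
```

```bash
python3 -m jog '[[46,3,0,0,0,0],[46,3,0,0,0,0],[46,3,0,0,0,0],[46,3,0,0,0,0],[46,3,0,0,0,0],[46,3,0,0,0,0],[46,3,0,0,0,0],[46,3,0,0,0,0],[46,3,0,0,0,0],[46,3,0,0,0,0],[46,3,0,0,0,0],[0,0,0,0,0,0]]' 100
python3 -m jog '[[0,0,0,0,0,0.134],[0,0,0,0,0,0.134],[0,0,0,0,0,0.134],[0,0,0,0,0,0.134],[0,0,0,0,0,0.134],[0,0,0,0,0,0.134],[0,0,0,0,0,0.134],[0,0,0,0,0,0.134],[0,0,0,0,0,0.134],[0,0,0,0,0,0.134],[0,0,0,0,0,0.134],[0,0,0,0,0,0]]'
python3 - <<'E'
from h import *
o=bot.get_obs();print(o['tool_pos'],o['tcp_rot'])
c=cam('wrist');im=bot.capture('wrist'); save('w6.png',im)
for t in('calorimeter','rack','specimen0','stopwatch','panel'): print(t,[(round(x['p'],2),np.round(x['pixel'],1)) for x in bot.outline_of(t,'wrist')[:4]])
E
```

```text
time: 13.8
tool_pos: [563.2, 269.3, 272.6]
tcp_rot: [-3.14, -0.002, 1.532]
contact_force: [-0.1, -1.6, -0.7]
grip_width: 92.0
finger_force: 0.0
time: 15.0
tool_pos: [563.8, 263.0, 273.8]
tcp_rot: [3.141, 0.0, 0.05]
contact_force: [-0.1, 0.2, -0.5]
grip_width: 91.8
finger_force: 0.0
[563.84910221 263.01119394 273.75425765] [3.14119141e+00 2.95960591e-04 5.02607114e-02]
calorimeter [(0.77, array([306.1, 231.2]))]
rack [(0.62, array([308. , 167.8])), (0.41, array([624.8, 222.8]))]
specimen0 [(0.64, array([306.7, 178.6])), (0.63, array([279.3, 176.6])), (0.57, array([333.2, 178. ]))]
stopwatch [(0.64, array([400.9,  57.7]))]
panel [(0.77, array([511.4, 113.6]))]
```

View pics/w6.png

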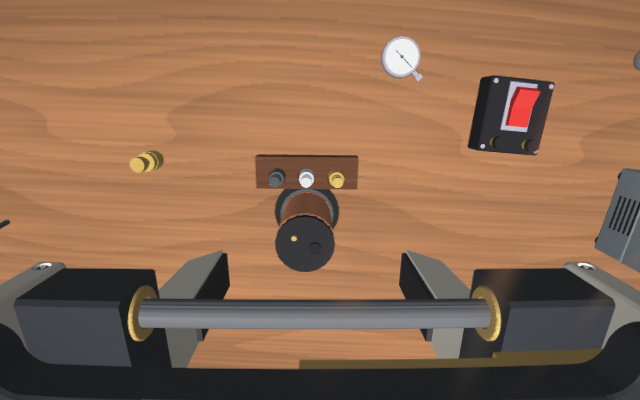

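The wrist view shows the lid at (305,244), radius 29 px, the rack's rear edge from (256,155) to (358,156), heads at (277,179) dark, (306,179) aluminium and (337,180) brass, and the panel and stopwatch at the upper right.

```bash
python3 - <<'E'
from h import *
c=cam('wrist');p=lambda n,z,*px:print(n,np.round(ray2z(c,px,z)[:,:2],1).tolist())
p('lid',126,(305,244),(276,244),(334,244))
p('rack rear',24,(256,155.5),(358,155.5)); p('rack front',24,(257,188),(358,188))
p('heads',62,(276.5,178),(306.5,178),(336.5,179))
p('mat edges',0,(275.5,213),(339,213))
p('panel',34,(482,77),(553,82),(539,154),(470,149))
p('rocker far edge',49,(514,88),(539,90)); p('near',42,(504,129),(527,132))
E
```

```text
lid [[499.5, 269.5], [497.8, 302.2], [501.2, 236.8]]
rack rear [[581.8, 342.0], [589.0, 204.5]]
rack front [[536.9, 340.5], [544.2, 200.4]]
heads [[560.2, 309.8], [562.2, 272.0], [562.9, 234.3]]
mat edges [[494.1, 316.7], [499.1, 221.7]]
panel [[697.3, 58.8], [698.6, -35.3], [606.9, -38.6], [607.5, 58.0]]
rocker far edge [[685.9, 23.4], [686.1, -9.1]]
near [[636.2, 21.8], [634.6, -9.8]]
```

```bash
python3 -m jog '[[-32,-5,0,0,0,0],[-32,-5,0,0,0,0],[0,0,45,0,0,0],[0,0,45,0,0,0],[0,0,45,0,0,0],[0,0,35,0,0,0],[0,0,25,0,0,0],[0,0,20,0,0,0],[0,0,12,0,0,0],[0,0,6,0,0,0],[0,0,0,0,0,0]]' 100
python3 -m jog '[[0,0,0,0,0,0],[0,0,0,0,0,0],[0,0,0,0,0,0],[0,0,0,0,0,0],[0,0,0,0,0,0],[0,0,0,0,0,0]]' 0
```

```text
time: 16.4
tool_pos: [498.6, 269.9, 41.1]
tcp_rot: [3.141, 0.0, 0.052]
contact_force: [-0.5, -0.4, -0.2]
grip_width: 91.6
finger_force: 0.0
time: 17.0
tool_pos: [499.0, 270.2, 41.9]
tcp_rot: [-3.141, -0.001, 0.052]
contact_force: [-0.3, 1.9, 5.5]
grip_width: 67.1
finger_force: 30.0
```

```bash
python3 -m jog '[[0,0,-10,0,0,0],[0,0,-25,0,0,0],[-10,16,-5,0,0,0],[-19,30,0,0,0,0],[-19,30,0,0,0,0],[-19,30,0,0,0,0],[-19,30,0,0,0,0],[0,0,0,0,0,0],[0,0,20,0,0,0],[0,0,12,0,0,0],[0,0,5,0,0,0],[0,0,2,0,0,0]]' 0
python3 -m jog '[[0,0,1,0,0,0],[0,0,1,0,0,0],[0,0,0,0,0,0]]' 0
```

```text
time: 18.2
tool_pos: [419.2, 129.6, 42.1]
tcp_rot: [3.141, 0.002, 0.052]
contact_force: [-7.3, -2.3, 17.1]
grip_width: 67.8
finger_force: 30.0
time: 18.5
tool_pos: [419.3, 129.6, 42.1]
tcp_rot: [3.141, 0.0, 0.052]
contact_force: [-8.5, -2.0, 15.8]
grip_width: 67.5
finger_force: 30.0
```

```bash
python3 -m jog '[[0,0,0,0,0,0],[0,0,0,0,0,0],[0,0,0,0,0,0],[0,0,-15,0,0,0],[0,0,-45,0,0,0],[0,0,-50,0,0,0],[0,0,-50,0,0,0],[0,0,-50,0,0,0],[36,-34,0,0,0,0],[36,-34,0,0,0,0],[36,-34,0,0,0,0],[36,-34,0,0,0,0]]' 100
python3 -m jog '[[0,0,0,0,0,-0.143],[0,0,0,0,0,-0.143],[0,0,0,0,0,-0.143],[0,0,0,0,0,-0.143],[0,0,0,0,0,-0.143],[0,0,0,0,0,-0.143],[0,0,0,0,0,-0.143],[0,0,0,0,0,-0.143],[0,0,0,0,0,-0.143],[0,0,0,0,0,-0.143],[0,0,0,0,0,-0.143],[0,0,0,0,0,0]]' 50
python3 - <<'E'
from h import *
o=bot.get_obs();print(o['tool_pos'],o['tcp_rot'])
c=cam('wrist');im=bot.capture('wrist')
save('w7.png',np.vstack([cv2.resize(im[140:270,260:380],None,fx=4,fy=4,interpolation=cv2.INTER_CUBIC)[:, :480]]))
for t in('rack','specimen0'):
  for x in bot.outline_of(t,'wrist')[:4]:
    q=x['pixel']; print(t,round(x['p'],2),np.round(q,1),np.round(ray2z(c,q,62 if t!='rack' else 24)[0],1),int(x['mask'].sum()))
r=bot.outline_of('rack','wrist')[0]['mask'].astype(np.uint8)
cs=max(cv2.findContours(r,0,1)[0],key=cv2.contourArea);a=cv2.minAreaRect(ray2z(c,cs.reshape(-1,2),24)[:,:2].astype(np.float32));print(a)
bot.capture('top');ct=cam('top');x=bot.outline_of('calorimeter','top')
print([(round(k['p'],2),k['pixel'],np.round(ray2z(ct,k['pixel'],100)[0])) for k in x])
E
```

```text
time: 19.7
tool_pos: [557.8, 274.5, 250.5]
tcp_rot: [-3.142, -0.001, 0.052]
contact_force: [0.3, -0.5, 1.3]
grip_width: 91.9
finger_force: 0.0
time: 20.9
tool_pos: [556.6, 273.0, 250.1]
tcp_rot: [-3.141, 0.0, 1.626]
contact_force: [-0.2, 0.2, 0.3]
grip_width: 46.1
finger_force: 0.0
[556.6004462  272.99336028 250.13553187] [-3.14141340e+00  1.65065044e-04  1.62615660e+00]
rack 0.76 [292.6 169.9] [529.  277.8  24. ] 6580
specimen0 0.73 [317.2 143.2] [558.2 317.1  62. ] 245
specimen0 0.67 [314.3 175.6] [556.9 279.2  62. ] 256
specimen0 0.56 [313.6 206.8] [558.2 240.8  62. ] 273
specimen0 0.23 [352.6 344.8] [624.3  41.1  62. ] 1196
((521.86865234375, 270.2457275390625), (127.40782165527344, 141.80145263671875), 4.227299213409424)
[(0.71, [454.7, 205.8], array([ 554., -273.,  100.])), (0.61, [410.4, 149.4], array([ 716., -162.,  100.]))]
```

View pics/w7.png

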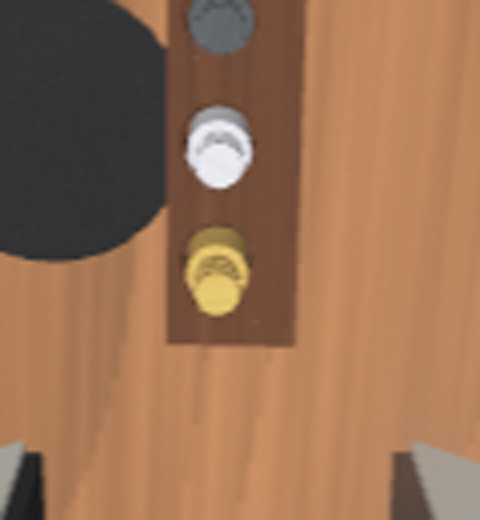

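The crop shows head tops at about (314,213) brass, (315,181) aluminium and (315.5,146) steel, between the half-open fingers' columns.

```bash
python3 - <<'E'
from h import *
c=cam('wrist');p=lambda n,z,*px:print(n,np.round(ray2z(c,px,z)[:,:2],1).tolist())
p('tops',62,(314.0,213.2),(314.5,181.2),(315.3,147))
p('rack rear/front/right',24,(335.5,140),(333.5,226),(301.5,226),(301.5,160))
E
```

```text
tops [[559.0, 232.6], [557.5, 272.5], [556.4, 312.6]]
rack rear/front/right [[581.7, 318.6], [587.1, 203.8], [543.6, 201.5], [539.9, 291.2]]
```

```bash
python3 -m jog '[[-40,0,20,0,0,0],[0,0,45,0,0,0],[0,0,45,0,0,0],[0,0,45,0,0,0],[0,0,40,0,0,0],[0,0,25,0,0,0],[0,0,15,0,0,0],[0,0,7,0,0,0],[0,0,0,0,0,0],[0,0,0,0,0,0]]' 50
python3 -m jog '[[0,0,0,0,0,0],[0,0,0,0,0,0],[0,0,0,0,0,0],[0,0,0,0,0,0],[0,0,0,0,0,0]]' 0
```

```text
time: 22.2
tool_pos: [559.4, 233.2, 9.2]
tcp_rot: [3.14, -0.0, 1.624]
contact_force: [0.2, 0.7, -0.1]
grip_width: 46.0
finger_force: 0.0
time: 22.7
tool_pos: [558.8, 233.0, 8.5]
tcp_rot: [3.141, 0.0, 1.625]
contact_force: [0.5, 0.4, 2.2]
grip_width: 13.2
finger_force: 30.0
```

```bash
python3 -m jog '[[0,0,-20,0,0,0],[0,0,-44,0,0,0],[0,0,-50,0,0,0],[0,0,-50,0,0,0],[0,0,-20,0,0,-0.13],[0,0,0,0,0,-0.14],[0,0,0,0,0,-0.14],[0,0,0,0,0,-0.14],[0,0,0,0,0,-0.14],[0,0,0,0,0,-0.14],[0,0,0,0,0,-0.14],[0,0,0,0,0,-0.14]]' 0
python3 -m jog '[[0,0,0,0,0,-0.14],[0,0,0,0,0,-0.14],[0,0,0,0,0,-0.08],[0,0,0,0,0,0]]' 0
python3 -m jog '[[2,-46,0,0,0,0],[2,-46,0,0,0,0],[3,-46,0,0,0,0],[2,-46,0,0,0,0],[3,-46,0,0,0,0],[2,-46,0,0,0,0],[3,-46,0,0,0,0],[2,-46,0,0,0,0],[3,-46,0,0,0,0],[3,-46,0,0,0,0],[3,-46,0,0,0,0],[2,-47,0,0,0,0]]' 0
python3 -m jog '[[0,0,0,0,0,0],[0,0,0,0,0,0]]' 0
python3 - <<'E'
from h import *
o=bot.get_obs();t=o['tool_pos'];print(t,o['tcp_rot'])
c=cam('wrist');im=bot.capture('wrist').copy()
W=[[503.9,-318.4,95],[506.7,-270.7,95],[509,-223.3,95]];q=proj(c,W);print(q.round(1))
for p in list(q)+list(proj(c,[t+[0,0,0],t+[0,0,36]])): cv2.circle(im,tuple(int(round(v)) for v in p),1,(255,0,0),-1)
save('w8.png',im)
E
```

```text
time: 23.9
tool_pos: [558.4, 232.9, 191.9]
tcp_rot: [-3.141, -0.001, 2.741]
contact_force: [-0.0, 0.6, -1.3]
grip_width: 12.8
finger_force: 30.0
time: 24.3
tool_pos: [558.5, 232.9, 191.9]
tcp_rot: [-3.141, -0.001, 3.095]
contact_force: [-0.2, 0.7, -1.1]
grip_width: 12.9
finger_force: 30.0
time: 25.5
tool_pos: [502.3, -319.7, 192.4]
tcp_rot: [3.142, 0.0, 3.092]
contact_force: [1.7, -0.3, -1.1]
grip_width: 13.2
finger_force: 30.0
time: 25.7
tool_pos: [502.3, -318.7, 191.7]
tcp_rot: [3.141, -0.001, 3.091]
contact_force: [-0.4, 0.9, -1.9]
grip_width: 12.9
finger_force: 30.0
[ 502.27025565 -318.68523806  191.67709167] [ 3.14059818e+00 -8.23282490e-04  3.09057076e+00]
[[314.8 203.1]
 [366.5 203.5]
 [417.5 203.4]]
```

View pics/w8.png

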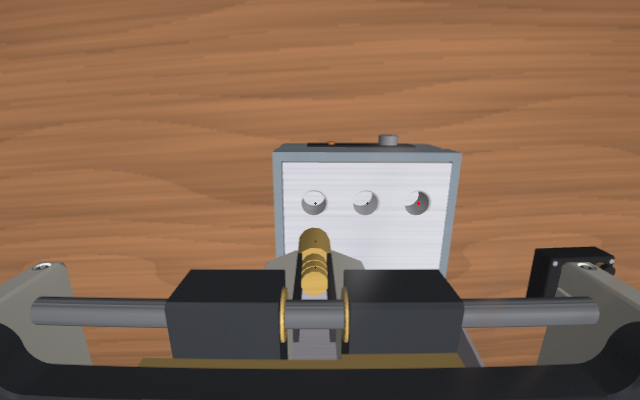

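Brass hangs straight at (314,243). The wells at (314,202), (365,203) and (416,203) sit within 1.5 px of prediction, so it's nearly aligned and I can descend with a tiny shift.

```bash
python3 -m jog '[[0.5,-0.4,30,0,0,0],[0,0,30,0,0,0],[0,0,20,0,0,0],[0,0,10,0,0,0],[0,0,0,0,0,0],[0,0,0,0,0,0]]' 0 | egrep 'pos|cont'
python3 -m jog '[[0,0,4,0,0,0],[0,0,4,0,0,0],[0,0,4,0,0,0],[0,0,4,0,0,0]]' 0 | egrep 'pos|cont|wid'
python3 - <<'E'
from h import *
c=cam('wrist');im=bot.capture('wrist'); save('w9.png',cv2.resize(im[170:300,250:450],None,fx=3.5,fy=3.5,interpolation=cv2.INTER_CUBIC))
E
```

```text
tool_pos: [503.2, -318.1, 103.4]
contact_force: [0.2, 1.1, -0.5]
tool_pos: [502.4, -318.5, 86.1]
contact_force: [-0.7, -0.3, -1.6]
grip_width: 13.0
```

```bash
python3 -m jog '[[0,0,5,0,0,0],[0,0,5,0,0,0],[0,0,5,0,0,0],[0,0,4,0,0,0],[0,0,2,0,0,0],[0,0,0,0,0,0]]' 0 | egrep 'pos|cont|wid'
```

```text
tool_pos: [502.3, -318.4, 65.0]
contact_force: [2.0, -1.4, -2.4]
grip_width: 12.7
```

```bash
python3 -m jog '[[0,0,0,0,0,0],[0,0,0,0,0,0],[0,0,-5,0,0,0],[0,0,-25,0,0,0],[0,0,-49,0,0,0],[0,0,-49,0,0,0],[0,0,0,0,0,0]]' 33 | egrep 'pos|cont|wid'
python3 -m jog '[[-2,49,0,0,0,0],[-2,49,0,0,0,0],[-2,49,0,0,0,0],[-2,49,0,0,0,0],[-2,49,0,0,0,0],[-2,49,0,0,0,0],[-2,49,0,0,0,0],[-2,49,0,0,0,0],[-2,49,0,0,0,0],[-2,49,0,0,0,0],[-2,49,0,0,0,0],[-3,49,0,0,0,0]]' 50 | egrep 'pos|cont|wid'
python3 -m jog '[[0,5,0,0,0,0.14],[0,0,0,0,0,0.14],[0,0,0,0,0,0.14],[0,0,0,0,0,0.14],[0,0,0,0,0,0.14],[0,0,0,0,0,0.14],[0,0,0,0,0,0.14],[0,0,0,0,0,0.14],[0,0,0,0,0,0.14],[0,0,0,0,0,0.14],[0,0,0,0,0,0.066],[0,0,0,0,0,0]]' 50
python3 - <<'E'
from h import *
c=cam('wrist');im=bot.capture('wrist')
for x in bot.outline_of('specimen1','wrist')[:4]:
    k=x['mask'];ys,xs=np.nonzero(k);print(round(x['p'],2),np.round(x['pixel'],1),ys.min(),ys.max(),xs.min(),xs.max(),np.round(im[k].mean(0)))
print(proj(c,[[557.5,272.5,62],[556.4,312.6,62]]))
E
```

```text
tool_pos: [505.3, -320.7, 201.7]
contact_force: [0.9, -0.6, 0.5]
grip_width: 29.9
tool_pos: [554.5, 269.9, 193.6]
contact_force: [1.3, -1.8, 0.0]
grip_width: 45.6
time: 30.5
tool_pos: [555.0, 272.8, 193.4]
tcp_rot: [3.142, 0.0, 1.628]
contact_force: [0.1, -0.2, -0.0]
grip_width: 46.1
finger_force: 0.0
0.83 [315.5 188.7] 175 197 307 324 [207. 206. 211.]
0.82 [320.3 149.2] 139 159 307 325 [ 96.  98. 101.]
0.38 [354.8 348.7] 339 359 339 378 [45. 42. 43.]
[[316.11289598 192.62947867]
 [317.39497272 153.1561241 ]]
```

```bash
python3 -m jog '[[-0.4,2.5,35,0,0,0],[0,0,45,0,0,0],[0,0,40,0,0,0],[0,0,30,0,0,0],[0,0,20,0,0,0],[0,0,11,0,0,0],[0,0,4,0,0,0],[0,0,0,0,0,0],[0,0,0,0,0,0]]' 50
python3 -m jog '[[0,0,0,0,0,0],[0,0,0,0,0,0],[0,0,0,0,0,0],[0,0,0,0,0,0],[0,0,0,0,0,0]]' 0
```

```text
time: 31.5
tool_pos: [558.5, 272.9, 9.6]
tcp_rot: [3.139, -0.001, 1.629]
contact_force: [-0.4, -0.5, 0.0]
grip_width: 45.9
finger_force: 0.0
time: 32.0
tool_pos: [557.6, 272.6, 8.4]
tcp_rot: [3.141, 0.0, 1.629]
contact_force: [-0.2, -0.2, 0.8]
grip_width: 12.8
finger_force: 30.0
```

```bash
python3 -m jog '[[0,0,-20,0,0,0],[0,0,-44,0,0,0],[0,0,-50,0,0,0],[0,0,-50,0,0,0],[0,0,-20,0,0,-0.13],[0,0,0,0,0,-0.14],[0,0,0,0,0,-0.14],[0,0,0,0,0,-0.14],[0,0,0,0,0,-0.14],[0,0,0,0,0,-0.14],[0,0,0,0,0,-0.14],[0,0,0,0,0,-0.14]]' 0 | egrep 'pos|rot|wid'
python3 -m jog '[[0,0,0,0,0,-0.14],[0,0,0,0,0,-0.14],[0,0,0,0,0,-0.074],[0,0,0,0,0,0]]' 0 | egrep 'pos|rot|wid'
python3 -m jog '[[2,-45,0,0,0,0],[2,-45,0,0,0,0],[2,-46,0,0,0,0],[2,-45,0,0,0,0],[2,-45,0,0,0,0],[2,-46,0,0,0,0],[2,-45,0,0,0,0],[2,-45,0,0,0,0],[2,-46,0,0,0,0],[2,-45,0,0,0,0],[2,-46,0,0,0,0],[3,-46,0,0,0,0]]' 0 | egrep 'pos|rot|wid'
python3 -m jog '[[0,0,0,0,0,0],[0,0,0,0,0,0]]' 0 | egrep 'pos|rot|wid'
python3 - <<'E'
from h import *
o=bot.get_obs();t=o['tool_pos'];print(t,o['tcp_rot'])
c=cam('wrist');im=bot.capture('wrist').copy()
save('w10.png',cv2.resize(im[170:300,250:450],None,fx=3.5,fy=3.5,interpolation=cv2.INTER_CUBIC))
for k in range(3):print(proj(c,[[503.9,-318.4,95],[506.7,-270.7,95],[509,-223.3,95]][k]).round(1))
E
```

```text
tool_pos: [557.4, 272.5, 192.1]
tcp_rot: [-3.141, -0.0, 2.745]
grip_width: 13.2
tool_pos: [557.4, 272.5, 192.1]
tcp_rot: [-3.141, -0.0, 3.093]
grip_width: 13.2
tool_pos: [505.6, -272.4, 192.4]
tcp_rot: [-3.141, 0.0, 3.09]
grip_width: 12.8
tool_pos: [505.5, -271.3, 191.9]
tcp_rot: [3.141, -0.001, 3.089]
grip_width: 13.3
[ 505.53901177 -271.33041754  191.88504406] [ 3.14088952e+00 -5.57716912e-04  3.08865700e+00]
[[263.4 202.3]]
[[315.2 202.5]]
[[366.6 202.3]]
```

View pics/w10.png

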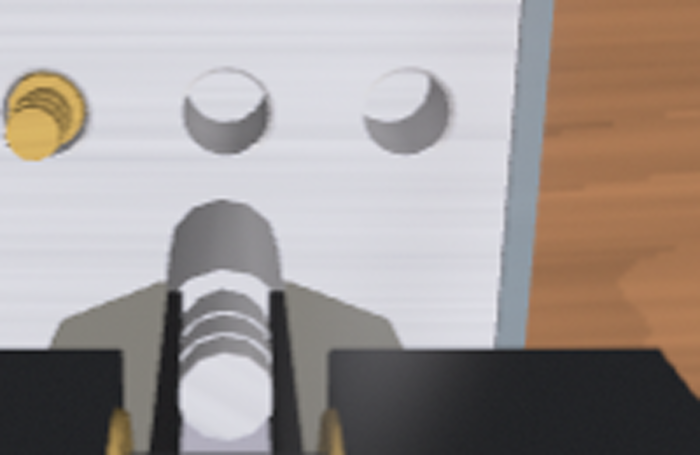

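Brass sits at the bottom of well0, and the aluminium one hangs straight with its axis at about column 314, with well1 at (314.9,201.7). I'll shift +0.7 in y and insert.

```bash
python3 -m jog '[[0.2,0.7,30,0,0,0],[0,0,30,0,0,0],[0,0,20,0,0,0],[0,0,10,0,0,0],[0,0,0,0,0,0],[0,0,0,0,0,0]]' 0 | egrep 'pos|cont'
python3 -m jog '[[0,0,4,0,0,0],[0,0,4,0,0,0],[0,0,4,0,0,0],[0,0,4,0,0,0]]' 0 | egrep 'pos|cont|wid'
python3 -m jog '[[0,0,5,0,0,0],[0,0,5,0,0,0],[0,0,5,0,0,0],[0,0,4,0,0,0],[0,0,2,0,0,0],[0,0,0,0,0,0]]' 0 | egrep 'pos|cont|wid'
```

```text
tool_pos: [506.7, -269.6, 103.4]
contact_force: [0.3, 0.5, -0.3]
tool_pos: [505.9, -270.0, 86.1]
contact_force: [0.1, -0.1, -1.2]
grip_width: 12.7
tool_pos: [505.8, -269.9, 65.0]
contact_force: [0.9, 0.4, -0.3]
grip_width: 13.0
```

```bash
python3 -m jog '[[0,0,0,0,0,0],[0,0,0,0,0,0],[0,0,-5,0,0,0],[0,0,-25,0,0,0],[0,0,-49,0,0,0],[0,0,-49,0,0,0],[0,0,0,0,0,0]]' 33 | egrep 'pos|cont|wid'
python3 -m jog '[[-1,49,0,0,0,0],[-2,49,0,0,0,0],[-2,49,0,0,0,0],[-1,49,0,0,0,0],[-2,49,0,0,0,0],[-2,49,0,0,0,0],[-1,49,0,0,0,0],[-2,49,0,0,0,0],[-2,49,0,0,0,0],[-1,49,0,0,0,0],[-2,48,0,0,0,0],[-2,46,0,0,0,0]]' 50 | egrep 'pos|cont|wid'
python3 -m jog '[[0,0,0,0,0,0.14],[0,0,0,0,0,0.14],[0,0,0,0,0,0.14],[0,0,0,0,0,0.14],[0,0,0,0,0,0.14],[0,0,0,0,0,0.14],[0,0,0,0,0,0.14],[0,0,0,0,0,0.14],[0,0,0,0,0,0.14],[0,0,0,0,0,0.14],[0,0,0,0,0,0.064],[0,0,0,0,0,0]]' 50
python3 - <<'E'
from h import *
c=cam('wrist');im=bot.capture('wrist')
for x in bot.outline_of('specimen2','wrist')[:3]:
    k=x['mask'];ys,xs=np.nonzero(k);print(round(x['p'],2),np.round(x['pixel'],1),ys.min(),ys.max(),xs.min(),xs.max(),np.round(im[k].mean(0)))
q=proj(c,[[556.4,312.6,62],[556.4,312.6,40]]);print(q)
E
```

```text
tool_pos: [509.0, -272.0, 201.4]
contact_force: [0.4, -0.1, 0.7]
grip_width: 30.7
tool_pos: [554.0, 314.7, 193.4]
contact_force: [1.2, -0.2, 0.6]
grip_width: 45.8
time: 39.75
tool_pos: [554.2, 312.4, 193.3]
tcp_rot: [-3.142, 0.0, 1.628]
contact_force: [-0.1, 0.4, -0.1]
grip_width: 45.6
finger_force: 0.0
0.79 [316.9 187.8] 174 199 306 323 [90. 91. 92.]
[[315.78934816 192.22874689]
 [315.68577544 187.36429979]]
```

```bash
python3 -m jog '[[0.2,2.2,35,0,0,0],[0,0,45,0,0,0],[0,0,40,0,0,0],[0,0,30,0,0,0],[0,0,20,0,0,0],[0,0,11,0,0,0],[0,0,4,0,0,0],[0,0,0,0,0,0],[0,0,0,0,0,0]]' 50 | egrep 'pos|cont'
python3 -m jog '[[0,0,0,0,0,0],[0,0,0,0,0,0],[0,0,0,0,0,0],[0,0,0,0,0,0],[0,0,0,0,0,0]]' 0 | egrep 'pos|cont|wid'
python3 -m jog '[[0,0,-20,0,0,0],[0,0,-44,0,0,0],[0,0,-50,0,0,0],[0,0,-50,0,0,0],[0,0,-20,0,0,-0.13],[0,0,0,0,0,-0.14],[0,0,0,0,0,-0.14],[0,0,0,0,0,-0.14],[0,0,0,0,0,-0.14],[0,0,0,0,0,-0.14],[0,0,0,0,0,-0.14],[0,0,0,0,0,-0.14]]' 0 | egrep 'pos|rot|wid'
python3 -m jog '[[0,0,0,0,0,-0.14],[0,0,0,0,0,-0.14],[0,0,0,0,0,-0.074],[0,0,0,0,0,0]]' 0 | egrep 'pos|rot|wid'
```

```text
tool_pos: [557.4, 313.2, 9.6]
contact_force: [0.4, 0.0, -0.2]
tool_pos: [556.5, 312.8, 8.4]
contact_force: [-0.2, -0.9, 0.8]
grip_width: 12.9
tool_pos: [556.3, 312.7, 191.9]
tcp_rot: [-3.141, -0.001, 2.745]
grip_width: 12.7
tool_pos: [556.3, 312.7, 191.9]
tcp_rot: [-3.141, -0.001, 3.093]
grip_width: 13.0
```

```bash
python3 -m jog '[[2,-45,0,0,0,0],[2,-45,0,0,0,0],[2,-45,0,0,0,0],[2,-45,0,0,0,0],[2,-45,0,0,0,0],[2,-45,0,0,0,0],[2,-45,0,0,0,0],[2,-45,0,0,0,0],[2,-44,0,0,0,0],[2,-44,0,0,0,0],[1,-44,0,0,0,0],[1,-44,0,0,0,0]]' 0 | egrep 'pos|rot|wid'
python3 -m jog '[[0,0,0,0,0,0],[0,0,0,0,0,0]]' 0 | egrep 'pos|rot|wid'
python3 - <<'E'
from h import *
o=bot.get_obs();t=o['tool_pos'];print(t,o['tcp_rot'])
c=cam('wrist');im=bot.capture('wrist').copy()
save('w11.png',cv2.resize(im[170:300,230:430],None,fx=3.5,fy=3.5,interpolation=cv2.INTER_CUBIC))
E
```

```text
tool_pos: [507.9, -223.3, 192.4]
tcp_rot: [-3.142, 0.0, 3.09]
grip_width: 12.9
tool_pos: [508.0, -222.1, 191.9]
tcp_rot: [3.141, -0.001, 3.089]
grip_width: 12.7
[ 507.98334282 -222.07377721  191.946318  ] [ 3.14085747e+00 -5.62711022e-04  3.08879673e+00]
```

View pics/w11.png

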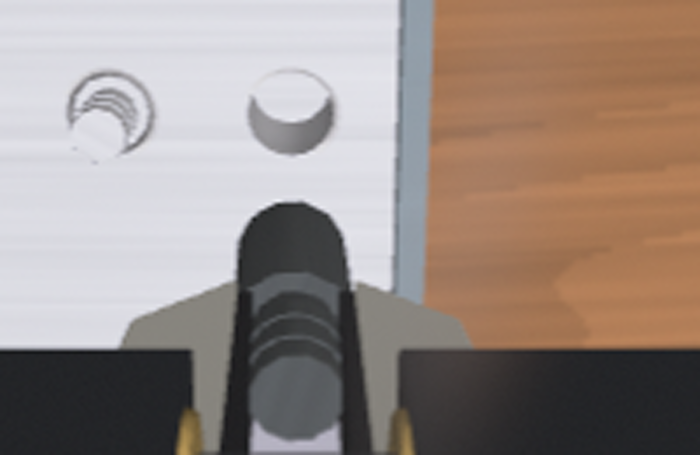

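Aluminium is seated, and the steel one lines up with well2 (crop column 292 for both), so I insert.

```bash
python3 -m jog '[[0.2,-0.3,30,0,0,0],[0,0,30,0,0,0],[0,0,20,0,0,0],[0,0,10,0,0,0],[0,0,0,0,0,0],[0,0,0,0,0,0]]' 0 | egrep 'pos|cont'
python3 -m jog '[[0,0,4,0,0,0],[0,0,4,0,0,0],[0,0,4,0,0,0],[0,0,4,0,0,0]]' 0 | egrep 'pos|cont|wid'
python3 -m jog '[[0,0,5,0,0,0],[0,0,5,0,0,0],[0,0,5,0,0,0],[0,0,4,0,0,0],[0,0,2,0,0,0],[0,0,0,0,0,0]]' 0 | egrep 'pos|cont|wid'
```

```text
tool_pos: [509.0, -221.5, 103.3]
contact_force: [-0.2, 0.3, -0.6]
tool_pos: [508.2, -221.9, 86.1]
contact_force: [-0.0, -0.4, -1.2]
grip_width: 12.7
tool_pos: [508.1, -221.8, 65.0]
contact_force: [0.1, -0.1, -1.5]
grip_width: 13.1
```

```bash
python3 -m jog '[[0,0,0,0,0,0],[0,0,0,0,0,0],[0,0,-5,0,0,0],[0,0,-25,0,0,0],[0,0,-45,0,0,0],[0,0,-50,0,0,0],[0,0,-50,0,0,0],[0,0,-45,0,0,0],[0,0,0,0,0,0]]' 33 | egrep 'pos|cont|wid'
python3 -m jog '[[0,0,0,0,0,0.142],[0,0,0,0,0,0.142],[0,0,0,0,0,0.142],[0,0,0,0,0,0.142],[0,0,0,0,0,0.142],[0,0,0,0,0,0.142],[0,0,0,0,0,0.142],[0,0,0,0,0,0.142],[0,0,0,0,0,0.142],[0,0,0,0,0,0.142],[0,0,0,0,0,0.142],[0,0,0,0,0,0]]' 33
python3 - <<'E'
from h import *
c=cam('wrist');im=bot.capture('wrist').copy()
hd=[[613+.046*y,-279+y,260.6] for y in(-50,0,50)];q=proj(c,hd);print(q.round(1))
for p in q: cv2.circle(im,tuple(int(round(v)) for v in p),2,(255,0,0),-1)
save('w12.png',im)
E
```

```text
tool_pos: [510.5, -223.1, 293.1]
contact_force: [-0.6, 0.6, 0.2]
grip_width: 30.4
time: 48.0
tool_pos: [508.0, -221.7, 285.1]
tcp_rot: [-3.141, -0.0, 1.53]
contact_force: [-0.7, 0.2, 0.1]
grip_width: 30.3
finger_force: 0.0
[[444.5 346.5]
 [453.2 292.9]
 [462.6 232. ]]
```

View pics/w12.png

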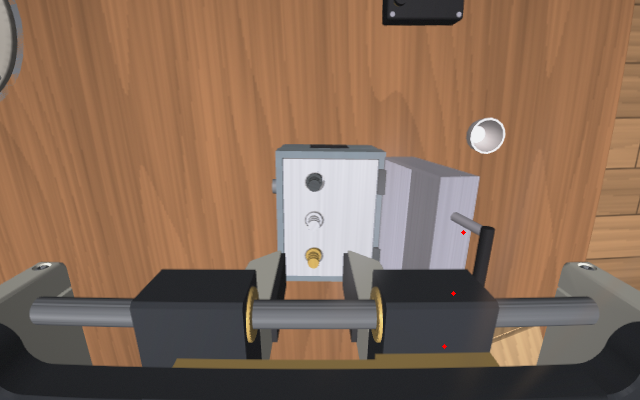

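All three specimens are seated (heads at (315,182), (314,219), (314,257)). The handle's end shows at (487,230), so the cover has swung on to its stop, and I'll check that numerically. That was my 14th picture, so from here I use only numbers.

```bash
python3 - <<'E'
from h import *
c=cam('wrist');h=np.array([586.1,-276.5])
for th in (1.6,1.65,1.7,1.75,1.8):
    a=th+.1153;d=-165.1*np.cos(a);z=96+165.1*np.sin(a)
    ex=np.array([1,-.046]);ey=np.array([.046,1]);P=h+ex*d
    print(th,np.round(P,1),round(z,1),proj(c,[np.r_[P+ey*50,z],np.r_[P+ey*45,z]]).round(1).tolist())
im=bot.capture('wrist');g=im[225:250,470:505].mean(2).round().astype(int)
for r in g[::4]: print(' '.join(map(str,r)))
E
```

```text
1.6 [ 609.9 -277.6] 259.4 [[457.6, 230.3], [456.7, 236.7]]
1.65 [ 618. -278.] 258.0 [[467.8, 229.7], [466.8, 236.1]]
1.7 [ 626.1 -278.3] 256.2 [[477.4, 228.9], [476.4, 235.3]]
1.75 [ 634.  -278.7] 254.0 [[486.5, 227.9], [485.4, 234.2]]
1.8 [ 641.9 -279.1] 251.4 [[494.9, 226.8], [493.8, 233.0]]
139 139 139 138 136 133 129 125 121 117 113 113 112 109 108 109 110 110 112 115 119 119 121 123 121 119 116 112 112 113 113 114 117 120 120
111 118 122 125 129 133 136 139 140 137 89 28 31 33 32 34 33 33 34 30 31 32 33 37 73 117 113 112 114 113 114 115 118 120 121
159 114 110 102 95 96 103 111 117 86 33 30 33 37 40 43 47 50 51 51 48 48 47 53 86 116 112 114 114 114 114 117 119 120 120
114 113 111 108 107 111 115 115 92 46 28 32 35 40 43 45 48 51 50 50 48 47 48 79 118 113 114 115 114 114 115 118 119 120 118
113 111 110 109 109 113 115 103 64 27 30 33 39 42 46 48 49 50 49 49 49 47 72 119 116 113 114 115 113 114 117 119 120 119 117
112 111 111 115 115 115 116 81 26 30 34 39 42 44 48 51 51 50 51 49 47 62 111 118 115 114 115 114 114 115 118 119 119 118 116
111 110 114 116 115 115 85 37 30 33 36 40 44 47 50 51 50 51 49 48 55 95 120 116 114 116 115 114 114 117 119 119 118 115 114
```

```bash
python3 -m jog '[[-17,43,0,0,0,0],[-17,43,0,0,0,0],[-18,42,0,0,0,0],[0,0,0,0,0,0],[0,0,25,0,0,0],[0,0,25,0,0,0],[0,0,20,0,0,0],[0,0,10,0,0,0],[0,0,6,0,0,0],[0,0,0,0,0,0],[0,0,0,0,0,0]]' 33
python3 -m jog '[[0,0,0,0,0,0],[0,0,0,0,0,0],[0,0,0,0,0,0],[0,0,0,0,0,0],[0,0,0,0,0,0]]' 0
```

```text
time: 49.2
tool_pos: [634.3, -279.1, 200.7]
tcp_rot: [3.14, 0.001, 1.531]
contact_force: [0.4, 0.0, -0.2]
grip_width: 30.4
finger_force: 0.0
time: 49.7
tool_pos: [633.9, -278.9, 199.8]
tcp_rot: [3.141, 0.0, 1.531]
contact_force: [-2.2, 0.2, 3.0]
grip_width: 9.1
finger_force: 30.0
```

```bash
python3 -c "
import numpy as np
a=1.8653-np.linspace(0,1.75,37);y=-165.1*np.cos(a);z=-165.1*np.sin(a)
L=np.c_[0*a[1:],np.diff(np.round(y)),np.diff(np.round(z)),0*a[1:],0*a[1:],0*a[1:]].astype(int).tolist()
for i in(0,12,24):print(str(L[i:i+12]).replace(' ',''))"
```

```text
[[0,-8,-2,0,0,0],[0,-8,-2,0,0,0],[0,-8,-1,0,0,0],[0,-8,-1,0,0,0],[0,-8,-1,0,0,0],[0,-8,0,0,0,0],[0,-8,0,0,0,0],[0,-8,1,0,0,0],[0,-8,1,0,0,0],[0,-7,1,0,0,0],[0,-8,2,0,0,0],[0,-8,2,0,0,0]]
[[0,-8,2,0,0,0],[0,-7,3,0,0,0],[0,-8,3,0,0,0],[0,-7,4,0,0,0],[0,-7,4,0,0,0],[0,-7,4,0,0,0],[0,-6,5,0,0,0],[0,-7,4,0,0,0],[0,-6,6,0,0,0],[0,-6,5,0,0,0],[0,-5,6,0,0,0],[0,-5,6,0,0,0]]
[[0,-5,6,0,0,0],[0,-5,7,0,0,0],[0,-5,6,0,0,0],[0,-4,7,0,0,0],[0,-3,7,0,0,0],[0,-4,8,0,0,0],[0,-3,7,0,0,0],[0,-2,8,0,0,0],[0,-3,7,0,0,0],[0,-1,8,0,0,0],[0,-2,8,0,0,0],[0,-1,8,0,0,0]]
```

```bash
python3 -m jog '[[0,-8,-2,0,0,0],[0,-8,-2,0,0,0],[0,-8,-1,0,0,0],[0,-8,-1,0,0,0],[0,-8,-1,0,0,0],[0,-8,0,0,0,0],[0,-8,0,0,0,0],[0,-8,1,0,0,0],[0,-8,1,0,0,0],[0,-7,1,0,0,0],[0,-8,2,0,0,0],[0,-8,2,0,0,0]]' 0 | egrep 'pos|cont|wid'
python3 -m jog '[[0,-8,2,0,0,0],[0,-7,3,0,0,0],[0,-8,3,0,0,0],[0,-7,4,0,0,0],[0,-7,4,0,0,0],[0,-7,4,0,0,0],[0,-6,5,0,0,0],[0,-7,4,0,0,0],[0,-6,6,0,0,0],[0,-6,5,0,0,0],[0,-5,6,0,0,0],[0,-5,6,0,0,0]]' 0 | egrep 'pos|cont|wid'
python3 -m jog '[[0,-5,6,0,0,0],[0,-5,7,0,0,0],[0,-5,6,0,0,0],[0,-4,7,0,0,0],[0,-3,7,0,0,0],[0,-4,8,0,0,0],[0,-3,7,0,0,0],[0,-2,8,0,0,0],[0,-3,7,0,0,0],[0,-1,8,0,0,0],[0,-2,8,0,0,0],[0,-1,6,0,0,0]]' 0 | egrep 'pos|cont|wid'
python3 -m jog '[[0,0,1,0,0,0],[0,0,1,0,0,0],[0,0,1,0,0,0],[0,0,0,0,0,0]]' 0 | egrep 'pos|cont|wid'
```

```text
tool_pos: [537.9, -273.9, 198.6]
contact_force: [0.8, 5.8, 2.7]
grip_width: 9.1
tool_pos: [458.5, -270.1, 146.0]
contact_force: [1.2, 6.5, 0.5]
grip_width: 8.8
tool_pos: [422.1, -268.6, 61.8]
contact_force: [0.9, 15.2, 44.9]
grip_width: 8.9
tool_pos: [422.2, -269.0, 61.6]
contact_force: [-0.2, 12.7, 25.2]
grip_width: 9.1
```

```bash
python3 -m jog '[[0,0,0,0,0,0],[0,0,0,0,0,0],[0,0,0,0,0,0],[0,0,-10,0,0,0],[0,0,-30,0,0,0],[0,0,-45,0,0,0],[0,0,-45,0,0,0],[0,0,-20,0,0,0],[0,0,0,0,0,0]]' 33 | egrep 'pos|cont|wid'
python3 -m jog '[[35,26,0,0,0,0],[35,26,0,0,0,0],[35,26,0,0,0,0],[35,26,0,0,0,0],[35,26,0,0,0,0],[35,26,0,0,0,0],[35,26,0,0,0,0],[36,25,0,0,0,0]]' 0 | egrep 'pos|cont|wid'
python3 -m jog '[[0,0,0,0,0,0.139],[0,0,0,0,0,0.139],[0,0,0,0,0,0.139],[0,0,0,0,0,0.139],[0,0,0,0,0,0.139],[0,0,0,0,0,0.139],[0,0,0,0,0,0.139],[0,0,0,0,0,0.139],[0,0,0,0,0,0.139],[0,0,0,0,0,0.139],[0,0,0,0,0,0.139],[0,0,0,0,0,0]]' 0 | egrep 'pos|rot|wid'
python3 - <<'E'
from h import *
c=cam('wrist');im=bot.capture('wrist');h=cv2.cvtColor(im,cv2.COLOR_RGB2HSV)
m=(((h[...,0]<6)|(h[...,0]>174))&(h[...,1]>170)&(h[...,2]>90)).astype(np.uint8)
n,l,s,ct=cv2.connectedComponentsWithStats(m);i=1+np.argmax(s[1:,4]);print(s[i],ct[i])
x,y,w,hh,_=s[i]
for r in (y+1,y+hh//3,y+2*hh//3,y+hh-2):
    xs=np.nonzero(l[r]==i)[0];print(r,xs.min(),xs.max(),np.round(ray2z(c,[(xs.min(),r),(xs.max()+1,r)],46)[:,:2],1).tolist())
r=bot.outline_of('panel','wrist')[0];k=r['mask'].astype(np.uint8);cs=max(cv2.findContours(k,0,1)[0],key=cv2.contourArea)
print(cv2.minAreaRect(ray2z(c,cs.reshape(-1,2),34)[:,:2].astype(np.float32)))
ct=cam('top');im=bot.capture('top');
for n in('cover','calorimeter'):print(n,[(round(x['p'],2),np.round(x['pixel']),int(x['mask'].sum())) for x in bot.outline_of(n,'top')])
E
```

```text
tool_pos: [423.3, -271.8, 213.1]
contact_force: [-0.8, -0.9, 0.3]
grip_width: 30.2
tool_pos: [640.5, 3.4, 207.7]
contact_force: [0.9, -0.9, 1.4]
grip_width: 0.4
tool_pos: [639.5, 1.9, 207.8]
tcp_rot: [3.142, 0.003, 0.0]
grip_width: -0.1
[301 142  23  42 921] [311.47448426 162.16720955]
143 301 323 [[686.7, 15.3], [686.7, -9.3]]
156 301 322 [[672.9, 15.4], [672.9, -8.4]]
170 301 322 [[657.6, 15.6], [657.6, -8.5]]
182 301 321 [[644.2, 15.7], [644.2, -7.5]]
((653.8955688476562, 4.4700927734375), (83.30573272705078, 96.78369140625), 88.80595397949219)
cover [(0.81, array([454., 216.]), 3443)]
calorimeter [(0.9, array([312., 256.]), 494)]
```

```bash
python3 -m jog '[[40.5,-2,0,0,0,0],[0,0,45,0,0,0],[0,0,45,0,0,0],[0,0,40,0,0,0],[0,0,30,0,0,0],[0,0,20,0,0,0],[0,0,0,0,0,0],[0,0,0,0,0,0]]' 0 | egrep 'pos|cont'
python3 -m jog '[[0,0,5,0,0,0],[0,0,4,0,0,0],[0,0,3,0,0,0],[0,0,3,0,0,0]]' 0 | egrep 'pos|cont'
for i in 1 2; do python3 -m jog '[[0,0,1.5,0,0,0],[0,0,1,0,0,0]]' 0 | egrep 'pos|cont'; done
```

```text
tool_pos: [681.0, 4.1, 29.7]
contact_force: [-0.3, -0.2, 1.4]
tool_pos: [680.9, 4.1, 14.5]
contact_force: [-0.2, 0.6, -0.4]
tool_pos: [681.6, 4.1, 12.4]
contact_force: [1.7, 0.6, 2.9]
tool_pos: [681.6, 4.1, 9.9]
contact_force: [2.6, -0.2, 3.8]
```

Contact at a tip height of about 49, as expected for the raised half. I keep going until it stops hard.

```bash
for i in 1 2 3; do python3 -m jog '[[0,0,1,0,0,0],[0,0,1,0,0,0]]' 0 | egrep 'pos|cont'; done
```

```text
tool_pos: [680.7, 4.1, 7.2]
contact_force: [2.7, 0.6, 3.1]
tool_pos: [680.5, 4.1, 5.0]
contact_force: [1.7, 0.3, 2.6]
tool_pos: [680.7, 4.1, 4.7]
contact_force: [-3.6, 0.7, 16.1]
```

```bash
python3 -m jog '[[0,0,-10,0,0,0],[0,0,-35,0,0,0],[0,0,-50,0,0,0],[0,0,-50,0,0,0],[0,0,-50,0,0,0],[0,0,-40,0,0,0],[-20,0,0,0,0,0],[-20,0,0,0,0,0],[0,0,0,0,0,0]]' 0 | egrep 'pos|cont'
cat > r.py <<'E'
from h import *
c=cam('wrist');im=bot.capture('wrist');h=cv2.cvtColor(im,cv2.COLOR_RGB2HSV)
m=(((h[...,0]<6)|(h[...,0]>174))&(h[...,1]>170)&(h[...,2]>90)).astype(np.uint8)
n,l,s,ct=cv2.connectedComponentsWithStats(m);i=1+np.argmax(s[1:,4]);print(s[i])
for z in(42,49):
    print(z,np.round(proj(c,[[687,4,z],[642,4,z],[664,4,37]]),1).tolist())
x,y,w,hh,_=s[i]
print([im[r][l[r]==i].mean(0).round().astype(int).tolist() for r in range(y+1,y+hh,5)])
E
python3 r.py
python3 -m jog '[[-34,-21,0,0,0,-0.052],[-34,-21,0,0,0,0],[-34,-21,0,0,0,0],[-34,-21,0,0,0,0],[-34,-21,0,0,0,0],[-34,-21,0,0,0,0],[0,0,0,0,0,0],[0,0,0,0,0,0]]' 100
python3 - <<'E'
from h import *
c=cam('wrist');im=bot.capture('wrist')
for x in bot.outline_of('calorimeter','wrist')[:2]:
    print(x['p'],x['pixel'],ray2z(c,x['pixel'],126).round(1))
g=cv2.medianBlur(cv2.cvtColor(im,cv2.COLOR_RGB2GRAY),3)[:262]
C=cv2.HoughCircles(g,cv2.HOUGH_GRADIENT,1,20,param1=80,param2=18,minRadius=30,maxRadius=48)
print(C if C is None else [(k.round(1).tolist(),ray2z(c,k[:2],126)[0].round(1).tolist()) for k in C[0][:5]])
E
```

```text
tool_pos: [638.4, 4.3, 238.7]
contact_force: [0.7, 0.4, 0.2]
[304 138  21  40 814]
42 [[313.9, 138.9], [313.9, 176.8], [313.9, 158.0]]
49 [[313.9, 139.5], [313.9, 178.0], [313.9, 158.0]]
[[245, 78, 73], [245, 77, 73], [245, 77, 73], [245, 77, 73], [240, 71, 67], [240, 70, 67], [240, 71, 67], [240, 72, 68]]
time: 60.8
tool_pos: [431.8, 121.1, 238.6]
tcp_rot: [3.141, -0.001, 0.055]
contact_force: [0.1, -0.9, 0.1]
grip_width: 59.9
finger_force: 0.0
0.58 [330.6, 203.1] [[427.5 104.2 126. ]]
0.21 [198.1, 76.2] [[536.9 228.5 126. ]]
[([200.5, 116.5, 36.900001525878906], [502.5, 227.6, 126.0]), ([333.5, 214.5, 34.599998474121094], [416.0, 100.5, 126.0]), ([615.5, 134.5, 45.20000076293945], [510.7, -163.9, 126.0])]
```

The calorimeter has been knocked to about (416,100). I'll fit the mat and lid together from here.

```bash
python3 - <<'E'
from h import *
c=cam('wrist')
print('mat',ray2z(c,(200.5,116.5),0).round(1))
bot.capture('wrist')
x=bot.outline_of('calorimeter','wrist')[0]['mask'].astype(np.uint8)
import itertools
from scipy.optimize import minimize
# fit: silhouette of upright can (lid r34 z126, foot r39 z0..12) against mask
t=np.linspace(0,2*np.pi,60)
def sil(p):
    P=[np.c_[p[0]+r*np.cos(t),p[1]+r*np.sin(t),z+0*t] for r,z in((34,12),(34,126),(39,0),(39,12))]
    m=np.zeros((400,640),np.uint8)
    for A in (np.r_[P[0],P[1]],np.r_[P[2],P[3]]): cv2.fillConvexPoly(m,cv2.convexHull(np.round(proj(c,A)).astype(np.int32)),1)
    return m
f=lambda p:-(lambda a:(a&x).sum()/max(1,(a|x).sum()))(sil(p))
r=minimize(f,[416,100.5],method='Nelder-Mead',options={'initial_simplex':[[416,100],[426,100],[416,110]]});print(r.x,r.fun)
E
```

```text
mat [[499.2 268.5   0. ]]
[415.9121055  101.09214485] -0.9713375796178344
```

The upright silhouette fits with IoU 0.97: calorimeter at (416,101), mat at (499.2,268.5), matching the earlier (500,268.6). So I grasp it.

```bash
python3 -m jog '[[-17,19.2,0,0,0,0],[0,0,0,0,0,0],[0,0,45,0,0,0],[0,0,45,0,0,0],[0,0,40,0,0,0],[0,0,30,0,0,0],[0,0,20,0,0,0],[0,0,12,0,0,0],[0,0,6,0,0,0],[0,0,0,0,0,0]]' 100 | egrep 'pos|cont|wid'
python3 -m jog '[[0,0,0,0,0,0],[0,0,0,0,0,0],[0,0,0,0,0,0],[0,0,0,0,0,0],[0,0,0,0,0,0],[0,0,0,0,0,0]]' 0
```

```text
tool_pos: [415.5, 100.5, 39.6]
contact_force: [0.1, 0.7, -0.7]
grip_width: 92.0
time: 62.6
tool_pos: [415.8, 100.8, 40.8]
tcp_rot: [-3.142, -0.001, 0.054]
contact_force: [-0.4, 1.5, 5.7]
grip_width: 67.6
finger_force: 30.0
```

```bash
python3 -m jog '[[0,0,-10,0,0,0],[0,0,-30,0,0,0],[18,-32.6,0,0,0,0],[18,-32.6,0,0,0,0],[18,-32.6,0,0,0,0],[18,-32.6,0,0,0,0],[18,-32.6,0,0,0,0],[0,0,0,0,0,0],[0,0,0,0,0,0],[0,0,18,0,0,0],[0,0,10,0,0,0],[0,0,5,0,0,0]]' 0 | egrep 'pos|cont|wid'
python3 -m jog '[[0,0,3,0,0,0],[0,0,1,0,0,0],[0,0,1,0,0,0],[0,0,1,0,0,0],[0,0,0,0,0,0]]' 0
```

```text
tool_pos: [495.1, 267.0, 46.0]
contact_force: [0.5, 0.2, -4.2]
grip_width: 67.5
time: 64.3
tool_pos: [496.5, 268.3, 41.5]
tcp_rot: [3.142, -0.0, 0.054]
contact_force: [-0.0, 0.4, -5.4]
grip_width: 67.6
finger_force: 30.0
```

```bash
python3 -m jog '[[0,0,0.5,0,0,0],[0,0,0.5,0,0,0],[0,0,0.5,0,0,0],[0,0,0,0,0,0]]' 0 | egrep 'pos|cont'
python3 -m jog '[[0,0,0,0,0,0],[0,0,0,0,0,0],[0,0,0,0,0,0],[0,0,-15,0,0,0],[0,0,-45,0,0,0],[0,0,-50,0,0,0],[0,0,-50,0,0,0],[0,0,-40,0,0,0],[17,0,0,0,0,0],[0,0,0,0,0,0],[0,0,0,0,0,0]]' 100
cat > fin.py <<'E'
from h import *
from scipy.optimize import minimize
c=cam('wrist');bot.capture('wrist');x=bot.outline_of('calorimeter','wrist')[0]['mask'].astype(np.uint8)
t=np.linspace(0,2*np.pi,60)
def sil(p):
    P=[np.c_[p[0]+r*np.cos(t),p[1]+r*np.sin(t),z+0*t] for r,z in((34,12),(34,126),(39,0),(39,12))]
    m=np.zeros((400,640),np.uint8)
    for A in (np.r_[P[0],P[1]],np.r_[P[2],P[3]]): cv2.fillConvexPoly(m,cv2.convexHull(np.round(proj(c,A)).astype(np.int32)),1)
    return m
f=lambda p:-(lambda a:(a&x).sum()/max(1,(a|x).sum()))(sil(p))
r=minimize(f,[497,268],method='Nelder-Mead',options={'initial_simplex':[[497,268],[507,268],[497,278]]});print(r.x,r.fun)
ct=cam('top');im=bot.capture('top')
for n in('cover','calorimeter','crucible','stopwatch'):print(n,[(round(k['p'],2),np.round(k['pixel']),int(k['mask'].sum())) for k in bot.outline_of(n,'top')[:1]])
E
python3 fin.py
```

```text
tool_pos: [496.6, 268.4, 41.0]
contact_force: [-3.5, -1.1, 7.1]
time: 65.8
tool_pos: [512.8, 268.9, 238.6]
tcp_rot: [3.141, 0.002, 0.054]
contact_force: [0.7, 0.5, -1.2]
grip_width: 92.1
finger_force: 0.0
[495.7867403  268.08011818] -0.9723391461214672
cover [(0.97, array([454., 218.]), 3285)]
calorimeter [(0.65, array([455., 224.]), 4132)]
crucible [(0.53, array([411., 150.]), 207)]
stopwatch []
```

```bash
python3 -c "
from plant import bot
print(bot.close_job())"
```

```text
the job is handed in; nothing more can be done
None
```

The job is handed in, with no verdict returned: all three specimens are seated head up in the heater wells, the cover was lowered gently and shut, the rocker was then pressed on to its stop, and the calorimeter stands upright about 4 mm from the mat's centre; I never steered near the stopwatch, crucible or bar weight, but only the crucible's position was confirmed in the last check.

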